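Mark a crate panel in the pedal press and lean it on the rack

ROBOT

A 6-joint arm with a two-finger parallel gripper is mounted at the origin on a cart in front of the work surface, level with it; the furniture and walls round the work are solid. World frame = base frame: x ahead of the robot, y to its left, z up, the work surface at z = 0. Lengths are in m, angles in degrees, forces in N, time in s.
With the tool pointing down it reaches from about 0.4 to 0.825 m from the base axis. Payload 7 kg.
Tool frame: the origin (TCP) lies at the centre of the arm's flange, where the gripper is bolted on; the fingertips stand 178 mm ahead of it and the grasp point (between the pads) lies 159 mm ahead of it (tip_reach is the distance from the TCP to the fingertips, in m); z points along the fingers, y is the line along which they close (so a half turn about z gives the same grasp; the last joint's range is limited). The gripper opens to 88 mm and grips with 3 to 60 N. Pads are 19 mm wide; open, the fingers measure 130 mm over their backs; the gripper's body (78 mm by 193 mm) begins 47 mm behind the grasp point.
Start: joints at [88.127, 20.546, 0.682, 0, -70.136, -16.507], TCP at [0.213, 0.641, 0.405] pointing down, gripper open.
Joint ranges: [-176.03, 176.03], [-82.01, 121.73], [-58.28, 71.71], [-173.87, 95.51], [-174.79, -0.11], [-173.66, 173.66]. Speed limits (degrees/s): [136.94, 136.94, 172.46, 180, 180, 180].

INTERFACE

Orientations are given as [roll, pitch, yaw] about the fixed x, y, z axes, in that order (R = Rz(yaw) Ry(pitch) Rx(roll)).
In Python, from plant import * gives the robot as it stands.
- The arm moves only by the shell command python3 -m handwheel 'ROWS'. ROWS is JSON, a list of rows, each a list of 7 numbers: the opening, from -1 (shut) to 1 (fully open), then the shift along the tool's x, y, z as a fraction of full scale, then the turn, a rotation vector about the tool's x, y, z as a fraction of full scale. A call has 1 to 5 rows; each row shifts and turns the commanded pose from where the row before left it, along the tool's axes as they then stand; what a row does not reach is not made up. Full scale, the value 1, is 0.025 m for a shift and 6 degrees for a turn. A row lasts 1/8 s, in which the tool goes at most 62.5 mm and 10.7 degrees, less where a joint would pass 70% of its speed; a pose out of reach is approached as far as the arm can. A call with a number of a shift or a turn outside -1 to 1 is refused whole. A call with a gripper value outside its range is refused whole. The fingers move at their own pace and stop on an object; the grip force is fixed at half the most. Time passes only in rows, so rows that do not move let the fingers close. It gives the time, the measured TCP pose, the force, the opening and the grip force at its end, in the units of the state.
- get_obs(): the state, without advancing time (a new reading comes with each control period).
- snapshot(name): name is "side" or "top"; returns a dict with "color" (384x512x3 uint8, red, green, blue), "fx", "fy", "cx", "cy" (pixels), "k1" (the pictures are not rectified: a ray, as slopes to the right and down, at radius r is drawn at 1 + k1 r^2 times it, then the intrinsics apply), "R" (3x3) and "t" (3): a world point X has camera coordinates R X + t. Camera axes: x right, y down, z forward; pixel columns grow to the right and rows downward; lengths in m; the calibration is good to about 2 mm. A picture is of the moment at which its call begins. There is no depth.
- close_job(): hands the job in; it is judged then, once.
The state is a dict: "clock": time; "joint_pos": joint angles; "qvel": joint speeds; "tau": joint torques, N m; "tool_pos": TCP position; "orientation": TCP orientation; "force": force on the tool from outside, world axes, zero at the start; "moment": the same for the moment, N m; "opening": finger opening in m; "gripper_force": force on a finger pad.
Only numpy, scipy, OpenCV 4.12 (cv2) and the standard library are available. Lean on these libraries where they do the work, as an engineer would, in place of code of your own. Each camera call takes 0.05 s, during which the arm holds its last target. There are 200 camera calls.

TASK

Mark the plywood crate panel that stands in the press: push the press's pedal fully down to its stop, pause there a moment, and let it come up again. Then draw the panel out and lean it in the rack's other place, beside the panel already stored there and just as that one stands: foot down on the base close behind the front lip, square to the rack, centred in its place, leaning back on the two dowels. A stapler has been left in that place, so before that lift it out and stand it on its base on the table; drop nothing, and leave the stored panel, the two jars and the tape roll where they are.

Things in the scene. Friction and masses are not known exactly. Their poses are not given: they have to be found in the camera images.
- panel_center (a point): plywood panel to mark, 110 wide x 140 high x 6 mm thick, 0.09 kg; the point is its centre. Axes: z up its height (foot to top edge), y along its width, x through its thickness. It starts in the press throat, top leaning 35 degrees from vertical towards the press's front; pinch the top edge across its thickness, tool tilted along the panel, and draw it out along its own z axis
- panel_foot (a point): the middle of the panel's lower edge face, 70 mm below panel_center along the panel's z axis; same axes
- press: grey steel bench press, fixed; base 190 deep x 245 wide x 12 mm, reaching from 85 mm left to 160 mm right of the origin (on the table, mid depth, 35 mm in front of the throat point). Axes: x back (away from its front), y to its left, z up. Throat in the middle (y = 0), pedal on the right (y = -125 mm)
- throat (a point): fixed: bottom of the throat at its front wall, 45 mm above the table, mid width; axes as the press. Front wall leans 35 degrees towards -x and ends 75 mm up the slope, back wall (44 mm behind it) 76 mm up, so the panel's upper 64 mm are clear. Side cheeks leave 5 mm beside the panel. The moving steel jaw is 12 mm behind the panel, 2 mm when the pedal is at its stop
- pedal (a joint): pedal hinge, rad: 0 up at rest, 0.30 at its stop. A spring returns it; pushing the pad down takes about 5 N at first and 13 N at the stop
- pedal_pad (a point): middle of the pedal pad's upper (rubber) surface, 62 mm long x 42 mm wide, 115 mm from the hinge axis. At rest it lies 110 mm in front of and 34 mm above the hinge axis, tipped up 17 degrees; at the stop it is level, 115 mm in front of and level with the hinge axis. Its axes are the press's when at rest
- pedal_hinge (a point): fixed: middle of the pedal's hinge axis at the rear of the pedal, 36 mm above the table; axes as the press, the hinge axis runs along y
- rack: fixed wooden leaning rack, base 105 deep (x) x 290 wide (y) x 20 mm high; origin under its middle on the table. Axes: x back, y left, z up. A lip 8 mm high, 10 mm thick runs along the front, its back face 30 mm in front of the middle. Two places side by side, 140 mm apart: one holds the stored panel, the other the stapler (either way round)
- bay_left (a point): middle of the rack's left (+y) place, on top of the base at the lip's back face; axes as the rack. Two upright dowels, 12 mm thick and 84 mm high above the base, stand at y = -40 and +40 mm, their centres 46 mm behind this point. A panel with its foot against the lip (panel_foot 3 mm behind this point) leans on the dowels at 23 to 24 degrees from vertical, top to +x
- bay_right (a point): the same point of the rack's right (-y) place; same axes, same dowels
- stored_panel_center (a point): centre of the panel already stored in the rack, the same size as the first, loose, standing as a panel should; leave it alone. Axes as panel_center
- stapler_center (a point): stapler 32 wide (its x) x 137 long (its y) x 44 mm high (z), 0.24 kg, standing on its base along the rack's other place, between lip and dowels; the point is its centre, 22 mm above its underside. Its upper arm, 28 to 44 mm above the underside, is 28 mm wide: grip across that
- near_jar_center (a point): full glass jar 69 mm across, 112 mm high, loose, on the table at the press's left side; centre, half-way up; leave it alone
- far_jar_center (a point): another such jar on the table, beyond rack and press; centre, half-way up; leave it alone
- roll_center (a point): brown parcel tape roll 66 mm across, 48 mm high, loose on the table, between the robot and the gap between rack and press; centre, half-way up; leave it alone

How it is judged:
By the outcome, as a careful person would: the job done as asked, in the order asked, and still so for the second after the job is handed in, with the robot touching nothing.
It also fails if it takes over 69 s, if anything falls off the work surface, if the arm or the gripper's body presses on something with over 40 N, if the wrist force passes 120 N, or if a joint passes its speed limit or range.

## Working session

There is one attempt and no reset: what is moved stays moved. The work goes in short steps, Python scripts to look and compute and a shell command to move; the robot and the scene stay as the last step left them, time stands still between calls to the robot, and variables do not carry over. Pictures are saved under pics/ and viewed, at most 10 in all, crops included, and the job is handed in when it is done.

```bash
ls; mkdir -p pics; python3 - <<'E'
from plant import *
import cv2
o=get_obs();print(o)
for n in("side","top"):
    s=snapshot(n);cv2.imwrite(f"pics/{n}0.png",cv2.cvtColor(s["color"],cv2.COLOR_RGB2BGR))
    print(n,{k:v for k,v in s.items() if k!="color"})
E
```

```text
pics
{'clock': 0.0, 'joint_pos': array([ 8.81261790e+01,  2.05909828e+01,  6.33060416e-01, -2.10191982e-02,
       -7.01360349e+01, -1.65075977e+01]), 'qvel': array([ 0.14288916,  0.02865438,  0.07954559,  0.06383486,  0.01670916,
       -0.0508407 ]), 'tau': array([-1.12643229e-03, -5.82722211e+01,  2.93062431e+01,  6.99694186e+00,
        7.00664241e-03, -1.47305182e-04]), 'tool_pos': array([0.21278393, 0.64036996, 0.4037193 ]), 'orientation': array([ 1.79904301e+02, -7.75506028e-03, -1.83885705e+01]), 'force': array([-0.66881518,  0.63464451,  0.92086016]), 'moment': array([-0.03149492, -0.00619658,  0.06148408]), 'gripper_force': 0.0, 'opening': 0.08760880096473102}
side {'fx': 375.9157123531737, 'fy': 375.9157123531737, 'cx': 251.99662378616972, 'cy': 186.151233469652, 'k1': -0.11142823967583282, 'R': array([[ 0.99272558, -0.11808664, -0.02348349],
       [-0.06930595, -0.40098138, -0.91346079],
       [ 0.09845108,  0.90844344, -0.40624858]]), 't': array([-0.54866537,  0.14307916,  1.24473493])}
top {'fx': 376.80748198155237, 'fy': 376.80748198155237, 'cx': 254.7056938717943, 'cy': 199.23003349406, 'k1': 0.043578931188753264, 'R': array([[ 0.01979833, -0.99973182, -0.01201321],
       [-0.99650297, -0.01875595, -0.08142505],
       [ 0.08117789,  0.01358328, -0.99660707]]), 't': array([0.00394204, 0.57353574, 1.33322684])}
```

View pics/side0.png

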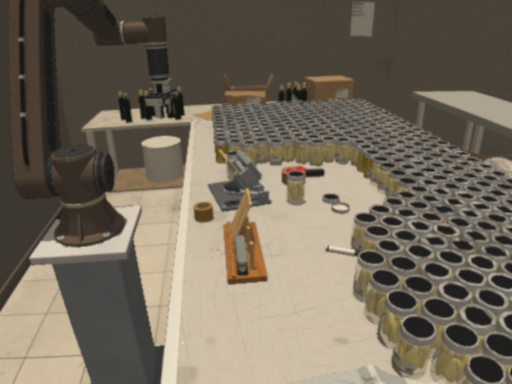

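View pics/top0.png

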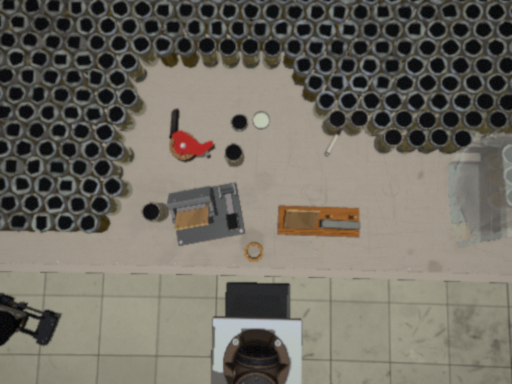

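The side view shows the rack with the stapler at about (242,250) and the press behind it at (240,190). In the top view the press is at (207,213), the rack at (318,221) with the stored panel in its left place (302,218) and the stapler in its right place (341,224). The roll is at (254,251), and the jars are at (154,212) and (233,154). Next I'll enlarge both views.

```bash
python3 - <<'E'
import cv2,numpy as np
a=cv2.imread("pics/top0.png")[170:270,135:375];a=cv2.resize(a,(800,333),interpolation=cv2.INTER_CUBIC)
b=cv2.imread("pics/side0.png")[140:290,180:340]
cv2.imwrite("pics/topz.png",a)
cv2.imwrite("pics/sidez.png",cv2.resize(b,(640,600),interpolation=cv2.INTER_CUBIC))
E
cat > h.py <<'E'
import numpy as np,cv2
from plant import *
def ray(s,uv):
    d=np.array([(uv[0]-s["cx"])/s["fx"],(uv[1]-s["cy"])/s["fy"]]);p=d.copy()
    for _ in range(20): p=d/(1+s["k1"]*(p@p))
    R=np.array(s["R"]);t=np.array(s["t"]);return -R.T@t,R.T@np.r_[p,1]
def onz(s,uv,z):
    c,d=ray(s,uv);return c+d*(z-c[2])/d[2]
def tri(s1,u1,s2,u2):
    c1,d1=ray(s1,u1);c2,d2=ray(s2,u2)
    k=np.linalg.lstsq(np.c_[d1,-d2],c2-c1,rcond=None)[0]
    p,q=c1+k[0]*d1,c2+k[1]*d2;return (p+q)/2,np.linalg.norm(p-q)
def proj(s,X):
    c=np.array(s["R"])@X+s["t"];p=c[:2]/c[2];p=p*(1+s["k1"]*(p@p));return p*s["fx"]+[s["cx"],s["cy"]]
E
```

```text
(no output)
```

View pics/topz.png

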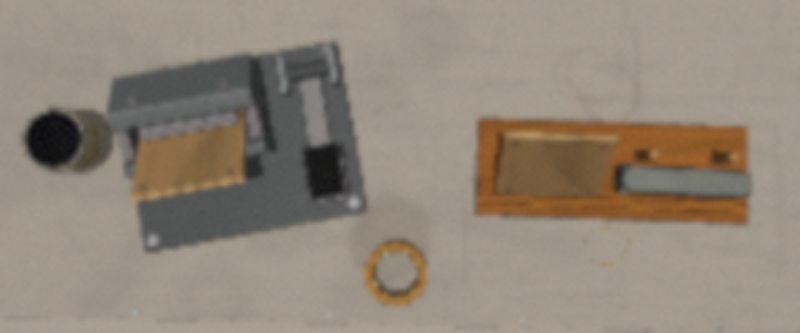

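View pics/sidez.png

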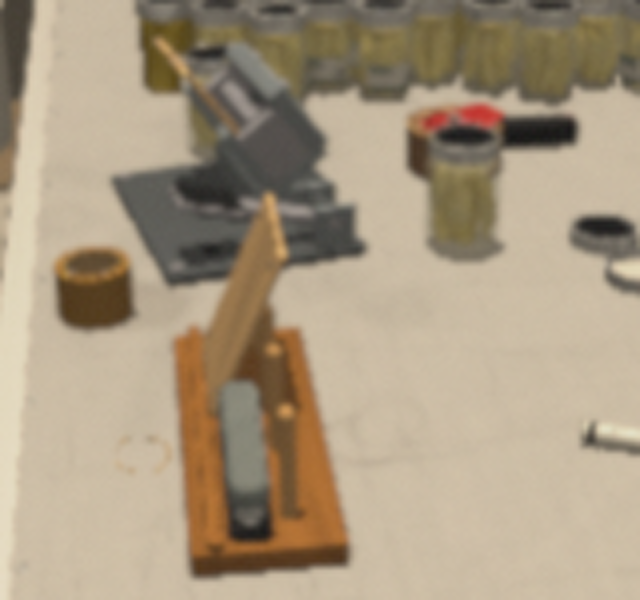

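The crops show the press base's front edge from (148,250) to (368,210) and its right edge running up to (337,42). The rack corners are at about (476,118), (748,127), (746,222) and (475,214). The pedal pad is at (325,170), and the panel's top edge runs (133,200)–(245,183). The stapler spans (620,180)–(750,184).

```bash
python3 - <<'E'
from h import *
np.set_printoptions(precision=4,suppress=True)
S=snapshot("top");Q=snapshot("side")
T=lambda x,y:(135+(x+.5)/3.3333-.5,170+(y+.5)/3.33-.5); D=lambda x,y:(180+(x+.5)/4-.5,140+(y+.5)/4-.5)
hsv=cv2.cvtColor(S["color"],cv2.COLOR_RGB2HSV)
m=cv2.inRange(hsv,(5,110,60),(22,255,255));m[:, :270]=0;m[:195]=0;m[245:]=0;m[:,370:]=0
m=cv2.morphologyEx(m,cv2.MORPH_CLOSE,np.ones((9,9)))
c=max(cv2.findContours(m,0,2)[0],key=cv2.contourArea);r=cv2.minAreaRect(c)
P=[onz(S,p,.02) for p in cv2.boxPoints(r)];print("rack box",r);print(np.array(P))
for a in range(4):print(np.linalg.norm(P[a]-P[(a+1)%4]),end=' ')
H=[onz(S,T(*p),.02) for p in [(476,118),(748,127),(746,222),(475,214)]];print("\nhand",np.array(H))
print("rack side corners",[onz(Q,D(*p),.02) for p in[(348,547),(192,560),(298,330),(177,343)]])
B=[onz(S,T(*p),.012) for p in [(148,250),(368,210),(337,42)]];print("press",np.array(B),np.linalg.norm(B[1]-B[0]),np.linalg.norm(B[2]-B[1]))
print("side press FL,FR,BR",[onz(Q,D(*p),.012) for p in[(113,178),(168,278),(366,246)]])
print("pad",onz(S,T(325,170),.07),"panel top edge L,R",onz(S,T(133,200),.161),onz(S,T(245,183),.161))
print("stapler ends",onz(S,T(620,180),.064),onz(S,T(750,184),.064))
print("dowels",onz(S,T(655,154),.104),onz(S,T(733,154),.104),tri(S,T(655,154),Q,D(275,349)),tri(S,T(733,154),Q,D(285,411)))
print("roll",onz(S,T(397,272),.048),"jars",onz(S,T(53,138),.112),onz(S,(233,152),.112))
print("stored top edge",[onz(S,T(*p),.15) for p in[(502,133),(618,138)]])
g=cv2.inRange(hsv,(0,0,90),(180,70,200))[215:232,315:365]
print(get_obs()["clock"])
E
```

```text
rack box ((318.1653747558594, 220.78651428222656), (80.61705780029297, 28.45616912841797), 2.0095536708831787)
[[ 0.4518 -0.0685  0.02  ]
 [ 0.5538 -0.0706  0.02  ]
 [ 0.5492 -0.3586  0.02  ]
 [ 0.4479 -0.3547  0.02  ]]
0.10204366835870214 0.2880019323922575 0.10143141691678755 0.2861709571542961 
hand [[ 0.554  -0.0673  0.02  ]
 [ 0.5499 -0.359   0.02  ]
 [ 0.4483 -0.3564  0.02  ]
 [ 0.4506 -0.0677  0.02  ]]
rack side corners [array([ 0.548 , -0.3626,  0.02  ]), array([ 0.4475, -0.3612,  0.02  ]), array([ 0.5511, -0.0759,  0.02  ]), array([ 0.4523, -0.0816,  0.02  ])]
press [[0.4051 0.2839 0.012 ]
 [0.4526 0.0476 0.012 ]
 [0.635  0.0855 0.012 ]] 0.24106097251399566 0.1863683535303183
side press FL,FR,BR [array([0.4046, 0.2802, 0.012 ]), array([0.4505, 0.0489, 0.012 ]), array([0.6335, 0.0831, 0.012 ])]
pad [0.4935 0.091  0.07  ] panel top edge L,R [0.459  0.2688 0.161 ] [0.4774 0.1613 0.161 ]
stapler ends [ 0.4894 -0.2155  0.064 ] [ 0.488  -0.3492  0.064 ]
dowels [ 0.5155 -0.244   0.104 ] [ 0.517  -0.3219  0.104 ] (array([ 0.5158, -0.2443,  0.1022]), np.float64(0.00047370742770234004)) (array([ 0.5155, -0.3224,  0.1014]), np.float64(0.0033094384735238873))
roll [0.3887 0.0144 0.048 ] jars [0.5196 0.3625 0.112 ] [0.7258 0.0908 0.112 ]
stored top edge [array([ 0.5311, -0.0867,  0.15  ]), array([ 0.5284, -0.1994,  0.15  ])]
0.2
```

The corners measured in the two views agree within a few mm and match the given sizes. The press yaw is about 11.5° with its origin at (.5145,.221), and the rack yaw is about -0.8° with its centre at (.501,-.213). I'll move above the pedal now.

```bash
cat >> h.py <<'E'
from scipy.spatial.transform import Rotation as Ro
def go(tp,rpy):
    "remaining turn (units, tool axes now) and shift (units, in tool axes now / after the turn)"
    o=get_obs();R=Ro.from_euler("xyz",o["orientation"],degrees=True);Rt=Ro.from_euler("xyz",rpy,degrees=True)
    d=np.array(tp)-o["tool_pos"];np.set_printoptions(precision=2,suppress=True)
    print("t",round(o["clock"],2),"pos",np.round(o["tool_pos"],4),"rpy",o["orientation"],"F",o["force"],"op",round(o["opening"],4),o["gripper_force"],"J",o["joint_pos"])
    print("turn",np.degrees((R.inv()*Rt).as_rotvec())/6,"shift now",R.inv().apply(d)/.025,"after",Rt.inv().apply(d)/.025)
E
for i in 1 2; do python3 -m handwheel '[[-1,1,1,0,0,0,0.5],[-1,1,1,0,0,0,0],[-1,1,1,0,0,0,0],[-1,1,1,0,0,0,0],[-1,1,1,0,0,0,0]]'; done
python3 -c 'from h import *;go([.489,.0853,.33],[180,0,-78.5])'
```

```text
clock: 0.82
tool_pos: [0.2857, 0.4782, 0.4046]
orientation: [180.0, 0.0, -21.4]
force: [0.0, 0.3, 0.7]
opening: 0.0431
gripper_force: 0.0
clock: 1.45
tool_pos: [0.3495, 0.3134, 0.4047]
orientation: [-180.0, 0.0, -24.4]
force: [0.9, -0.1, -0.7]
opening: 0.0006
gripper_force: 0.0
t 1.45 pos [0.35 0.31 0.4 ] rpy [-179.99    0.    -24.37] F [ 0.86 -0.14 -0.71] op 0.0006 0.0 J [ 65.99   0.78 -24.19  -0.   -65.02  -0.37]
turn [-0.    0.    9.02] shift now [8.85 6.01 2.99] after [10.05 -3.65  2.99]
```

```bash
python3 -m handwheel '[[-1,1,1,0,0,0,0],[-1,1,1,0,0,0,0],[-1,1,1,0,0,0,0],[-1,1,1,0,0,0,0],[-1,1,1,0,0,0,0]]' | head -3
python3 -m handwheel '[[-1,1,1,0,0,0,0],[-1,1,0,0.5,0,0,0],[-1,1,0,0.5,0,0,0],[-1,0.85,0,0.5,0,0,0],[-1,0,0,0.5,0,0,1]]' | head -3
python3 -m handwheel '[[-1,0,0,0.5,0,0,1],[-1,0,0,0.5,0,0,1],[-1,0,0,0,0,0,1],[-1,0,0,0,0,0,1],[-1,0,0,0,0,0,1]]' | head -3
python3 -m handwheel '[[-1,0,0,0,0,0,1],[-1,0,0,0,0,0,1],[-1,0,0,0,0,0,1],[-1,0,0,0,0,0,0]]' | head -3
python3 -c 'from h import *;go([.489,.0853,.275],[180,0,-78.5])
for n in("side","top"):
    s=snapshot(n);c=proj(s,np.array([.489,.085,.08]));u,v=[int(k) for k in c];print(c)
    a=s["color"][v-50:v+40,u-60:u+60,::-1];cv2.imwrite(f"pics/p_{n}.png",cv2.resize(a,(400,300)))
cv2.imwrite("pics/pedal.png",np.hstack([cv2.imread("pics/p_side.png"),cv2.imread("pics/p_top.png")]))'
```

```text
clock: 2.08
tool_pos: [0.4117, 0.148, 0.4048]
orientation: [-180.0, -0.0, -24.4]
clock: 2.7
tool_pos: [0.4899, 0.0861, 0.3539]
orientation: [180.0, 0.0, -30.6]
clock: 3.32
tool_pos: [0.4889, 0.0866, 0.3296]
orientation: [180.0, 0.0, -60.6]
clock: 3.82
tool_pos: [0.4889, 0.0866, 0.3296]
orientation: [180.0, 0.0, -78.3]
t 3.83 pos [0.49 0.09 0.33] rpy [179.99   0.   -78.34] F [-0.28 -0.75  0.65] op 0.0008 0.0 J [ 32.77   7.46 -27.52  -0.   -55.03 -21.11]
turn [0.   0.   0.03] shift now [0.05 0.   2.18] after [0.05 0.   2.18]
[230.89 186.72]
[233.65 221.98]
```

View pics/pedal.png

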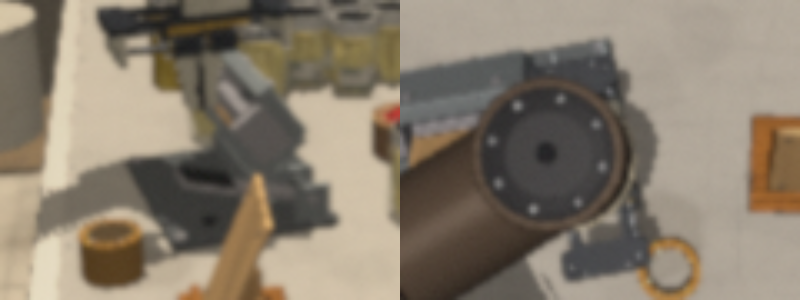

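The close view shows the closed fingertips straight above the pedal pad, with the gripper body clear of the press block and the roll. I'll lower it now.

```bash
python3 -m handwheel '[[-1,0,0,1,0,0,0],[-1,0,0,1,0,0,0],[-1,0,0,0.8,0,0,0],[-1,0,0,0.4,0,0,0],[-1,0,0,0.4,0,0,0]]'
python3 -m handwheel '[[-1,0,0,0.3,0,0,0],[-1,0,0,0.3,0,0,0],[-1,0,0,0.2,0,0,0]]'
```

```text
clock: 4.55
tool_pos: [0.489, 0.0866, 0.2398]
orientation: [-180.0, -0.0, -78.3]
force: [-2.9, -0.7, 7.0]
opening: 0.0008
gripper_force: 2.8
clock: 4.92
tool_pos: [0.4882, 0.0864, 0.2199]
orientation: [179.9, -0.0, -78.3]
force: [-6.8, 1.3, 9.6]
opening: 0.0007
gripper_force: 4.7
```

```bash
python3 -m handwheel '[[-1,0,0,0.15,0,0,0],[-1,0,0,0.1,0,0,0],[-1,0,0,0,0,0,0]]'
python3 -m handwheel '[[-1,0,0,0.06,0,0,0],[-1,0,0,0,0,0,0]]'
```

```text
clock: 5.3
tool_pos: [0.4881, 0.0864, 0.2143]
orientation: [179.9, -0.0, -78.3]
force: [-8.4, -0.7, 13.3]
opening: 0.0005
gripper_force: 7.0
clock: 5.55
tool_pos: [0.4881, 0.0864, 0.2138]
orientation: [179.9, -0.0, -78.3]
force: [-13.4, 0.8, 27.3]
opening: 0.0005
gripper_force: 14.0
```

The force rose to 27 N and the tool stalled at z=.2138, so the pedal is at its stop. I'll pause there, release it, and go to the stapler.

```bash
python3 -m handwheel '[[-1,0,0,0,0,0,0],[-1,0,0,0,0,0,0],[-1,0,0,0,0,0,0],[-1,0,0,-0.3,0,0,0],[-1,0,0,-0.5,0,0,0]]'
python3 -m handwheel '[[-1,0,0,-0.7,0,0,0],[-1,0,0,-1,0,0,0],[-1,0,0,-1,0,0,0],[-1,0,0,-1,0,0,1],[-1,0,0,-1,0,0,1]]'
python3 -m handwheel '[[-1,0,0,-1,0,0,0.08],[-1,0,0,0,0,0,0]]'
python3 - <<'E'
from h import *
go([.489,-.283,.36],[180,0,-90.8])
s=snapshot("side");a=s["color"][140:240,180:300,::-1];cv2.imwrite("pics/up.png",cv2.resize(a,(720,600)))
E
```

```text
clock: 6.18
tool_pos: [0.489, 0.0867, 0.2329]
orientation: [-180.0, -0.0, -78.3]
force: [1.5, -1.5, 7.2]
opening: 0.0001
gripper_force: 3.2
clock: 6.8
tool_pos: [0.489, 0.0867, 0.3507]
orientation: [-179.9, 0.0, -90.5]
force: [-0.3, 0.3, 0.9]
opening: 0.0005
gripper_force: 0.0
clock: 7.05
tool_pos: [0.4895, 0.0869, 0.3768]
orientation: [-179.7, 0.1, -90.8]
force: [-0.4, 0.2, -1.2]
opening: 0.0004
gripper_force: 0.0
t 7.05 pos [0.49 0.09 0.38] rpy [-179.75    0.13  -90.8 ] F [-0.35  0.23 -1.19] op 0.0004 0.0 J [ 32.77   4.81 -23.75   0.03 -61.16 -33.59]
turn [-0.04  0.02 -0.  ] shift now [14.8  -0.18  0.64] after [14.8  -0.19  0.67]
```

```bash
for i in 1 2; do python3 -m handwheel '[[-1,1,0,0,0,0,0],[-1,1,0,0,0,0,0],[-1,1,0,0,0,0,0],[-1,1,0,0,0,0,0],[-1,1,0,0,0,0,0]]'|head -2; done
python3 -m handwheel '[[0.3,1,-0.1,0,0,0,0],[0.3,1,-0.1,0,0,0,0],[0.3,1,0,0.5,0,0,0],[0.3,1,0,1,0,0,0],[0.3,0.8,0,1,0,0,0]]'
python3 - <<'E'
from h import *
s=snapshot("side");q=snapshot("top")
go([.489,-.283,.24],[180,0,-90.8])
c=s["color"][190:290,190:310,::-1];d=q["color"][175:275,270:390,::-1]
cv2.imwrite("pics/st.png",np.hstack([cv2.resize(k,(400,333),interpolation=cv2.INTER_CUBIC) for k in(c,d)]))
E
```

```text
clock: 7.72
tool_pos: [0.4868, -0.0391, 0.3736]
clock: 8.35
tool_pos: [0.4849, -0.1641, 0.3735]
clock: 8.98
tool_pos: [0.4881, -0.2842, 0.3104]
orientation: [180.0, 0.0, -90.9]
force: [0.2, 0.6, 0.5]
opening: 0.0446
gripper_force: 0.0
t 9.07 pos [ 0.49 -0.28  0.31] rpy [179.65   0.1  -90.96] F [-0.61  0.32  0.03] op 0.0526 0.0 J [-10.41  15.04 -20.83  -0.05 -54.49   9.48]
turn [ 0.06  0.02 -0.03] shift now [-0.05 -0.09  2.72] after [-0.06 -0.08  2.72]
```

View pics/st.png

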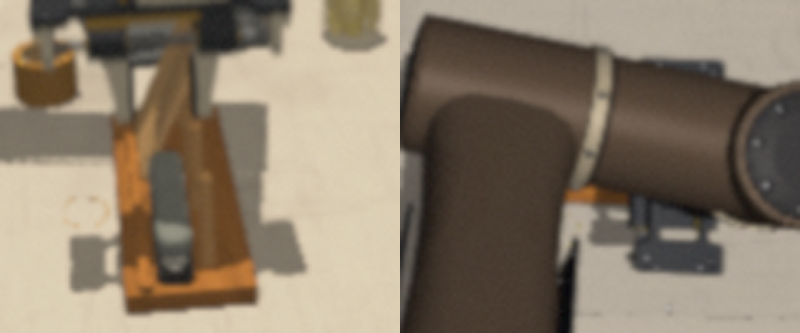

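The view shows the fingers straddling the stapler's line, evenly to both sides, with the dowels clear. I'll lower and grip.

```bash
python3 -m handwheel '[[0.3,0,0,1,0,0,0],[0.3,0,0,1,0,0,0],[0.3,0,0,0.9,0,0,0],[0.3,0,0,0.5,0,0,0],[0.3,0,0,0.17,0,0,0]]'
python3 -m handwheel '[[-1,0,0,0,0,0,0],[-1,0,0,0,0,0,0],[-1,0,0,0,0,0,0],[-1,0,0,0,0,0,0]]'
```

```text
clock: 9.7
tool_pos: [0.4885, -0.2831, 0.2223]
orientation: [180.0, 0.0, -90.8]
force: [0.3, -0.2, 0.3]
opening: 0.0566
gripper_force: 0.0
clock: 10.2
tool_pos: [0.4888, -0.2835, 0.2233]
orientation: [-179.9, -0.0, -90.8]
force: [0.7, 0.5, 2.5]
opening: 0.0277
gripper_force: 30.0
```

```bash
python3 -m handwheel '[[-1,0,0,-0.4,0,0,0],[-1,0,0,-1,0,0,0],[-1,0,0,-1,0,0,0],[-1,0,0,-1,0,0,0],[-1,0,0,-1,0,0,0]]'
python3 -m handwheel '[[-1,0.5,0,0,0,0,0],[-1,1,0,0,0,0,0],[-1,1,0,0,0,0,0],[-1,1,0,0,0,0,0],[-1,1,0,0,0,0,0]]' | head -2
python3 -m handwheel '[[-1,1,0,0,0,0,0],[-1,1,0,0.6,0,0,0],[-1,0.6,0,1,0,0,0],[-1,0,0,1,0,0,0],[-1,0,0,1,0,0,0]]'
python3 -c 'from h import *;go([.489,-.46,.203],[180,0,-90.8])'
```

```text
clock: 10.82
tool_pos: [0.4879, -0.2833, 0.3337]
orientation: [180.0, 0.0, -90.9]
force: [0.7, -0.4, -2.9]
opening: 0.0278
gripper_force: 30.0
clock: 11.45
tool_pos: [0.486, -0.397, 0.3312]
clock: 12.08
tool_pos: [0.4847, -0.4614, 0.2402]
orientation: [179.9, 0.1, -90.9]
force: [0.4, 1.0, -3.2]
opening: 0.0275
gripper_force: 30.0
t 12.07 pos [ 0.48 -0.46  0.24] rpy [179.88   0.08 -90.93] F [ 0.44  0.96 -3.15] op 0.0275 29.96304189786315 J [-26.94  27.8  -11.04  -0.03 -51.31  26.03]
turn [ 0.02  0.01 -0.02] shift now [-0.06 -0.18  1.49] after [-0.06 -0.17  1.49]
```

```bash
python3 -m handwheel '[[-1,0,0,0.6,0,0,0],[-1,0,0,0.5,0,0,0],[-1,0,0,0.2,0,0,0],[-1,0,0,0.1,0,0,0],[-1,0,0,0,0,0,0]]'
```

```text
clock: 12.7
tool_pos: [0.4859, -0.4609, 0.2082]
orientation: [-180.0, -0.0, -90.9]
force: [0.4, 0.3, -2.7]
opening: 0.0278
gripper_force: 30.0
```

```bash
python3 -m handwheel '[[-1,0,0,0.1,0,0,0],[-1,0,0,0.06,0,0,0],[-1,0,0,0,0,0,0]]'
python3 -m handwheel '[[-1,0,0,0.06,0,0,0],[-1,0,0,0,0,0,0]]'
```

```text
clock: 13.08
tool_pos: [0.4857, -0.4608, 0.2036]
orientation: [180.0, 0.0, -90.9]
force: [-1.2, 0.5, -3.0]
opening: 0.0275
gripper_force: 30.0
clock: 13.32
tool_pos: [0.4858, -0.4609, 0.2033]
orientation: [-180.0, -0.0, -90.8]
force: [-2.0, 3.1, 5.0]
opening: 0.0275
gripper_force: 30.0
```

```bash
python3 -m handwheel '[[0.3,0,0,0,0,0,0],[0.3,0,0,0,0,0,0],[0.3,0,0,0,0,0,0],[0.3,0,0,-0.5,0,0,0],[0.3,0,0,-1,0,0,0]]'
python3 -m handwheel '[[0.3,0,0,-1,0,0,0],[0.3,0,0,-1,0,0,0],[0.3,0,0,-1,0,0,-1],[0.3,0,0,-1,0,0,-1],[0.3,0,0,-1,0,0,-0.05]]'|head -2
for i in 1 2 3; do python3 -m handwheel '[[0.3,-1,0,0,0,0,0],[0.3,-1,0,0,0,0,0],[0.3,-1,0,0,0,0,0],[0.3,-1,0,0,0,0,0],[0.3,-1,0,0,0,0,0]]' |head -2; done
python3 - <<'E'
from h import *
q=snapshot("top");cv2.imwrite("pics/top1.png",q["color"][:,:,::-1])
a=np.radians(11.5);px=np.array([np.cos(a),np.sin(a),0]);py=np.array([-np.sin(a),np.cos(a),0]);t=np.radians(35)
z=np.sin(t)*px-np.array([0,0,np.cos(t)]);x=-py;y=np.cross(z,x)
rpy=Ro.from_matrix(np.c_[x,y,z]).as_euler("xyz",degrees=True);print(rpy)
top=np.array([.469,.214,.161]);go(top-z*(.134+.055),rpy)
s=snapshot("side");c=s["color"][140:240,180:300,::-1];cv2.imwrite("pics/side1.png",cv2.resize(c,(720,600),interpolation=cv2.INTER_CUBIC))
E
```

```text
clock: 13.95
tool_pos: [0.4854, -0.4608, 0.2397]
orientation: [179.9, 0.1, -90.9]
force: [0.3, -0.0, 0.1]
opening: 0.0569
gripper_force: 0.0
clock: 14.58
tool_pos: [0.4856, -0.4608, 0.3666]
clock: 15.2
tool_pos: [0.4606, -0.3376, 0.3657]
clock: 15.82
tool_pos: [0.4358, -0.2151, 0.3657]
clock: 16.45
tool_pos: [0.411, -0.0926, 0.3656]
[-145.     0.   -78.5]
t 16.5 pos [ 0.41 -0.09  0.37] rpy [-179.88    0.03  -78.57] F [-1.06  1.45 -0.24] op 0.057 0.0 J [ 14.58  -2.5  -32.83  -0.03 -59.55  -3.14]
turn [ 5.81  0.   -0.01] shift now [-11.5   -0.37   2.  ] after [-11.5    0.82   1.86]
```

```bash
python3 -m handwheel '[[0.3,-1,0,0,0,0,0],[0.3,-1,0,0,0,0,0],[0.3,-1,0,0,0,0,0],[0.3,-1,0,0,0,0,0],[0.3,-1,0,0,0,0,0]]' |head -2
python3 -m handwheel '[[0.3,-1,0,0,1,0,0],[0.3,-1,0,0,1,0,0],[0.3,-1,0,0,1,0,0],[0.3,-1,0,0,1,0,0],[0.3,-1,0,0,1,0,0]]'|head -3
python3 -m handwheel '[[0.3,-1,0,0,0.83,0,0],[0.3,-0.5,0,0,0,0,0],[0.3,0,0.5,0,0,0,0]]' |head -3
python3 - <<'E'
from h import *
top=np.array([.469,.214,.161]);rpy=[-145,0,-78.5];z=Ro.from_euler("xyz",rpy,degrees=True).as_matrix()[:,2]
go(top-z*(.134+.055),rpy)
s=snapshot("side");q=snapshot("top");
c=s["color"][140:240,180:300,::-1];d=q["color"][170:270,145:265,::-1]
cv2.imwrite("pics/pa.png",np.hstack([cv2.resize(k,(400,333),interpolation=cv2.INTER_CUBIC) for k in(c,d)]))
E
```

```text
clock: 17.18
tool_pos: [0.3865, 0.0296, 0.3654]
clock: 17.8
tool_pos: [0.3692, 0.1545, 0.3781]
orientation: [-150.7, 0.2, -78.5]
clock: 18.18
tool_pos: [0.3648, 0.1936, 0.3925]
orientation: [-147.8, -0.1, -78.6]
t 18.18 pos [0.36 0.19 0.39] rpy [-147.8    -0.08  -78.64] F [-0.94  0.46 -1.29] op 0.0573 0.0 J [ 58.04 -14.17 -58.2   47.59 -31.75 -84.84]
turn [ 0.47 -0.02 -0.01] shift now [0.03 1.71 2.55] after [0.03 1.83 2.46]
```

View pics/pa.png

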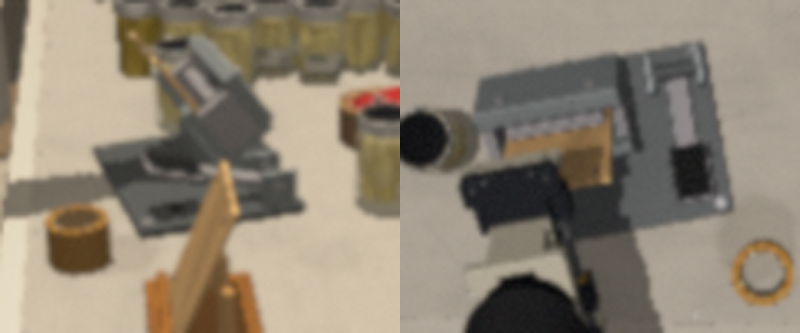

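J3 is at its limit at this height. The target is lower, which should relieve it, so I'll move there and check the joints.

```bash
python3 -m handwheel '[[0.3,0,0.9,0,0,0,0],[0.3,0,0.9,0,0.3,0,0],[0.3,0,0,0.5,0.17,0,0],[0.3,0,0,0.5,0,0,0]]' |head -3
python3 - <<'E'
from h import *
top=np.array([.469,.214,.161]);rpy=[-145,0,-78.5];z=Ro.from_euler("xyz",rpy,degrees=True).as_matrix()[:,2]
go(top-z*(.134+.055),rpy)
E
```

```text
clock: 18.77
tool_pos: [0.3633, 0.2014, 0.3897]
orientation: [-148.0, -0.3, -78.7]
t 18.77 pos [0.36 0.2  0.39] rpy [-147.95   -0.26  -78.72] F [0.19 0.57 0.05] op 0.0569 0.0 J [ 58.84 -13.53 -58.24  48.19 -31.93 -86.26]
turn [ 0.49 -0.06 -0.01] shift now [0.34 1.65 2.46] after [0.35 1.77 2.37]
```

```bash
cat > kin.py <<'E'
import numpy as np
from scipy.optimize import least_squares
from scipy.spatial.transform import Rotation as Ro
D=np.array([[88.126,20.59,.63,.2128,.6404,.4037],[65.99,.78,-24.19,.3495,.3134,.4047],[32.77,7.46,-27.52,.4889,.0866,.3296],[32.77,4.81,-23.75,.4895,.0869,.3768],[-10.41,15.04,-20.83,.4881,-.283,.3104],[-26.94,27.8,-11.04,.4847,-.4614,.2402],[14.58,-2.5,-32.83,.411,-.0926,.3656]])
E=np.array([[58.04,-14.17,-58.2,.3648,.1936,.3925,-147.8,-.08,-78.64],[58.84,-13.53,-58.24,.3633,.2014,.3897,-147.95,-.26,-78.72]])
def W(j,p):
    a,h,L,P,Q,o,_=p;j=np.radians(j);q=j[1]-j[2]
    r=a+L*np.sin(j[1])+P*np.cos(q)+Q*np.sin(q);z=h+L*np.cos(j[1])-P*np.sin(q)+Q*np.cos(q)
    c,s=np.cos(j[0]),np.sin(j[0]);return np.array([r*c+o*s,r*s-o*c,z])
def wc(pos,rpy,p): return np.array(pos)-p[6]*Ro.from_euler("xyz",rpy,degrees=True).as_matrix()[:,2]
def res(p): return np.r_[np.concatenate([W(d[:3],p)-wc(d[3:6],[180,0,0],p) for d in D]+[W(d[:3],p)-wc(d[3:6],d[6:],p) for d in E])]
f=least_squares(res,[0,.3,.45,.45,0,.19,.1]);p=f.x
def ik(pos,rpy,x0=[50,0,-50]):
    s=least_squares(lambda j:W(j,p)-wc(pos,rpy,p),x0);return np.round(s.x,1),round(float(np.linalg.norm(s.fun)),4)
E
python3 - <<'E'
from kin import *
print(np.round(p,4),"max res",abs(f.fun).max())
top=np.array([.469,.214,.161])
for tilt in(35,30,25):
  rpy=[-180+tilt,0,-78.5];z=Ro.from_euler("xyz",[-145,0,-78.5],degrees=True).as_matrix()[:,2];zt=Ro.from_euler("xyz",rpy,degrees=True).as_matrix()[:,2]
  for gd in(.025,.035):
    for b in(0,.03,.055,.08,.1):
      print(tilt,gd,b,*ik(top+z*(gd-b)-zt*.159,rpy))
E
```

```text
[0.2753 0.1178 0.496  0.1695 0.0039 0.1815 0.1567] max res 0.056330462022671945
35 0.025 0 [ 60.8   6.4 -91.3] 0.0434
35 0.025 0.03 [ 63.8   2.1 -91.3] 0.0203
35 0.025 0.055 [ 66.3  -1.3 -90.5] 0.0
35 0.025 0.08 [ 68.9 -14.9 -67.6] 0.0
35 0.025 0.1 [ 71.2 -20.  -58.6] 0.0
35 0.035 0 [ 59.8   8.  -91.3] 0.0507
35 0.035 0.03 [ 62.8   3.4 -91.3] 0.0282
35 0.035 0.055 [ 65.3   0.2 -91.3] 0.0082
35 0.035 0.08 [ 67.8 -11.5 -73.2] 0.0
35 0.035 0.1 [ 70.  -17.6 -62.9] 0.0
30 0.025 0 [ 57.8  10.8 -91.3] 0.0251
30 0.025 0.03 [ 60.4   6.5 -91.3] 0.0036
30 0.025 0.055 [ 62.6  -6.4 -71.2] 0.0
30 0.025 0.08 [ 64.8 -13.3 -60.1] 0.0
30 0.025 0.1 [ 66.8 -17.4 -52.9] 0.0
30 0.035 0 [ 56.9  12.4 -91.3] 0.0318
30 0.035 0.03 [ 59.6   7.9 -91.3] 0.011
30 0.035 0.055 [ 61.7  -2.5 -77.2] 0.0
30 0.035 0.08 [ 63.9 -10.8 -64.2] 0.0
30 0.035 0.1 [ 65.8 -15.5 -56.4] 0.0
25 0.025 0 [ 55.2  14.9 -91.3] 0.0069
25 0.025 0.03 [ 57.3   1.6 -72.9] 0.0
25 0.025 0.055 [ 59.1  -5.6 -62.4] 0.0
25 0.025 0.08 [ 61.1 -11.1 -53.9] 0.0
25 0.025 0.1 [ 62.8 -14.6 -47.6] 0.0
25 0.035 0 [ 54.4  16.4 -91.3] 0.0131
25 0.035 0.03 [ 56.6   5.7 -78.8] 0.0
25 0.035 0.055 [ 58.4  -3.  -66.2] 0.0
25 0.035 0.08 [ 60.3  -9.  -57.2] 0.0
25 0.035 0.1 [ 61.9 -12.9 -50.7] 0.0
```

```bash
python3 - <<'E'
s=open("kin.py").read();s=s[:s.index("def W")]
s+='''
J=np.array([[88.126,20.59,.63,0,-70.136,-16.51],[65.99,.78,-24.19,0,-65.02,-.37],[32.77,7.46,-27.52,0,-55.03,-21.11],[32.77,4.81,-23.75,.03,-61.16,-33.59],[-10.41,15.04,-20.83,-.05,-54.49,9.48],[-26.94,27.8,-11.04,-.03,-51.31,26.03],[14.58,-2.5,-32.83,-.03,-59.55,-3.14],[58.04,-14.17,-58.2,47.59,-31.75,-84.84],[58.84,-13.53,-58.24,48.19,-31.93,-86.26]])
X=np.r_[D[:,3:],E[:,3:6]];O=np.array([[180,0,-18.39],[180,0,-24.37],[180,0,-78.34],[-179.75,.13,-90.8],[180,0,-90.96],[180,0,-90.93],[180,0,-78.57],*E[:,6:]])
r=lambda ax,a:Ro.from_rotvec(np.radians(a)*np.array(ax,float))
def fk(j,p,s4=1):
    h,L,F,o,d,y6,e=p;q=j[1]-j[2];R1=r([0,0,1],j[0]);Rf=R1*r([0,1,0],q);R4=Rf*r([s4,0,0],j[3]);R5=R4*r([0,1,0],-j[4])
    t=np.array([0,0,h])+R1.apply([L*np.sin(np.radians(j[1])),0,L*np.cos(np.radians(j[1]))])+Rf.apply([F,0,e])+R4.apply([0,-o,0])+R5.apply([d,0,0])
    return t,R5*r([1,0,0],s4*j[5]+y6)*Ro.from_matrix([[0,0,1],[0,-1,0],[1,0,0]])
def res(p,s4): 
    out=[]
    for j,x,w in zip(J,X,O):
        t,R=fk(j,p,s4);out+=[t-x,.3*(Ro.from_euler("xyz",w,degrees=True).inv()*R).as_rotvec()]
    return np.concatenate(out)
fs=[(least_squares(res,[.25,.5,.5,.19,.16,y,0],args=(s4,)),s4) for s4 in(1,-1) for y in(0,90,180,270)]
f,S4=min(fs,key=lambda k:k[0].cost);p=f.x
lo=np.array([-176,-82,-58.28,-173.8,-174.7,-173.6]);hi=np.array([176,121.7,71.7,95.5,-.11,173.6])
def ik(pos,rpy,x0):
    Rt=Ro.from_euler("xyz",rpy,degrees=True)
    def g(j):
        t,R=fk(j,p,S4);return np.r_[t-pos,.3*(Rt.inv()*R).as_rotvec()]
    s=least_squares(g,np.clip(x0,lo+.1,hi-.1),bounds=(lo,hi),x_scale=[50]*6);return np.round(s.x,1),round(float(np.linalg.norm(s.fun)),4)
'''
open("kin.py","w").write(s)
E
python3 - <<'E'
from kin import *
print(np.round(p,4),S4,"max res",abs(f.fun).max())
top=np.array([.469,.214,.161])
zp=Ro.from_euler("xyz",[-145,0,-78.5],degrees=True).as_matrix()[:,2]
for flip in(0,180):
 for tilt in(35,27,20):
  rpy=(Ro.from_euler("xyz",[-180+tilt,0,-78.5],degrees=True)*Ro.from_euler("z",flip,degrees=True)).as_euler("xyz",degrees=True);zt=Ro.from_euler("xyz",rpy,degrees=True).as_matrix()[:,2]
  for gd,b in((.035,0),(.025,0),(.025,.055),(.025,.08),(.025,.11)):
      best=min((ik(top+zp*(gd-b)-zt*.159,rpy,x0) for x0 in(J[-1],J[2],[60,-10,-50,-60,-40,60],[30,-10,-50,-90,-60,90],[0,0,-50,60,-40,-60],[-30,0,-50,-150,-60,150])),key=lambda k:k[1])
      print(flip,tilt,gd,b,*best)
E
```

```text
[1.97800e-01 6.01900e-01 4.63300e-01 1.91800e-01 1.99700e-01 8.99971e+01
 6.00000e-04] -1 max res 0.002066677685613305
0 35 0.035 0 [ 3.500e+00  3.300e+00 -4.890e+01 -1.678e+02 -1.000e-01  1.736e+02] 0.0339
0 35 0.025 0 [ 3.500e+00  2.200e+00 -4.940e+01 -1.680e+02 -1.000e-01  1.736e+02] 0.0372
0 35 0.025 0.055 [ 55.9  -8.2 -58.3  44.1 -27.  -81.9] 0.0555
0 35 0.025 0.08 [ 59.3 -11.6 -58.3  42.7 -30.9 -82.6] 0.0484
0 35 0.025 0.11 [ 63.7 -15.7 -58.3  41.6 -36.  -84.1] 0.0393
0 27 0.035 0 [ 46.5   1.9 -58.3  50.5 -16.6 -82.2] 0.0269
0 27 0.025 0 [ 47.8   0.6 -58.3  49.  -17.9 -81.5] 0.0245
0 27 0.025 0.055 [ 54.5  -6.6 -58.3  43.  -25.4 -80.3] 0.0108
0 27 0.025 0.08 [ 57.7  -9.9 -58.3  41.3 -29.1 -80.6] 0.0042
0 27 0.025 0.11 [ 62.2 -13.9 -57.2  38.  -34.8 -80.1] 0.0
0 20 0.035 0 [ 49.2   3.9 -53.8  37.4 -20.1 -71.6] 0.0
0 20 0.025 0 [ 50.4   2.7 -53.2  35.  -22.  -70.2] 0.0
0 20 0.025 0.055 [ 56.   -4.1 -50.5  27.  -31.8 -66.1] 0.0
0 20 0.025 0.08 [ 58.3  -7.1 -49.4  24.9 -36.3 -65.5] 0.0
0 20 0.025 0.11 [ 61.1 -10.6 -48.1  23.1 -41.6 -65.5] 0.0
180 35 0.035 0 [ 2.900e+00  2.800e+00 -
[... 261 characters left out ...]
1.6 -58.3  42.7 -30.9  97.4] 0.0484
180 35 0.025 0.11 [ 63.7 -15.7 -58.3  41.6 -36.   95.9] 0.0393
180 27 0.035 0 [ 46.5   1.9 -58.3  50.5 -16.6  97.8] 0.0269
180 27 0.025 0 [ 47.8   0.6 -58.3  49.  -17.9  98.5] 0.0245
180 27 0.025 0.055 [ 54.5  -6.6 -58.3  43.  -25.4  99.7] 0.0108
180 27 0.025 0.08 [ 57.7  -9.9 -58.3  41.3 -29.1  99.4] 0.0042
180 27 0.025 0.11 [ 62.2 -13.9 -57.2  38.  -34.8  99.9] 0.0
180 20 0.035 0 [ 49.2   3.9 -53.8  37.4 -20.1 108.4] 0.0
180 20 0.025 0 [ 50.4   2.7 -53.2  35.  -22.  109.8] 0.0
180 20 0.025 0.055 [ 56.   -4.1 -50.5  27.  -31.8 113.9] 0.0
180 20 0.025 0.08 [ 58.3  -7.1 -49.4  24.9 -36.3 114.5] 0.0
180 20 0.025 0.11 [ 61.1 -10.6 -48.1  23.1 -41.6 114.5] 0.0
```

```bash
python3 - <<'E'
from kin import *
rng=np.random.default_rng(0)
a=np.radians(11.5);px=np.array([np.cos(a),np.sin(a),0]);py=np.array([-np.sin(a),np.cos(a),0]);t=np.radians(35);up=np.array([0,0,1.])
pz=-np.sin(t)*px+np.cos(t)*up;nx=np.cos(t)*px+np.sin(t)*up
top=np.array([.469,.214,.161]);seeds=[rng.uniform(lo,hi) for _ in range(14)]+[J[-1],J[2],[60,-10,-50,-60,-40,60]]
for be in(-60,-45,-30,-15,0,15,30,45,60):
  b_=np.radians(be);z=-pz*np.cos(b_)+py*np.sin(b_);y=-nx;x=np.cross(y,z)
  rpy=Ro.from_matrix(np.c_[x,y,z]).as_euler("xyz",degrees=True)
  for b in(0,.09):
    best=min((ik(top+pz*(b-.02)-z*.159,rpy,s) for s in seeds),key=lambda k:k[1]);print(be,b,*best)
E
```

```text
-60 0 [  70.8   32.7  -42.4   45.3  -76.  -117.4] 0.0
-60 0.09 [  77.    24.3  -43.    38.7  -83.1 -113.7] 0.0
-45 0 [  69.1   22.5  -51.2   53.8  -63.3 -118.7] 0.0
-45 0.09 [  77.5   13.7  -50.1   43.8  -72.1 -112.7] 0.0
-30 0 [  63.3   12.8  -58.3   64.7  -50.  -118.7] 0.008
-30 0.09 [  75.     2.9  -57.    50.5  -60.  -111.2] 0.0
-15 0 [  57.2    5.   -58.3   62.3  -37.3 -106.4] 0.0476
-15 0.09 [  70.    -6.3  -58.3   49.9  -48.6 -101.5] 0.0257
0 0 [ 3.500e+00  1.600e+00 -4.960e+01 -1.681e+02 -1.000e-01  1.736e+02] 0.039
0 0.09 [ 61.4 -13.7 -58.3  42.1 -33.4 -83.3] 0.0439
15 0 [ 45.8  -0.4 -52.7  -3.   -0.1 -24.6] 0.0326
15 0.09 [ 51.8 -16.2 -58.3  21.8 -14.3 -54. ] 0.0287
30 0 [ 17.7   3.9 -31.1 -58.9 -31.2  49.1] 0.0
30 0.09 [ 28.1 -10.3 -36.  -42.4 -30.   23.9] 0.0
45 0 [  0.7  13.5 -25.5 -69.8 -55.2  71.2] 0.0
45 0.09 [  2.1   1.1 -27.7 -64.1 -58.1  59.4] 0.0
60 0 [ -6.5  24.3 -20.2 -72.4 -73.1  80.8] 0.0
60 0.09 [ -7.6  13.1 -23.3 -69.7 -76.5  73. ] 0.0
```

```bash
cat > poses.py <<'E'
from kin import *
up=np.array([0,0,1.])
def pose(foot,yaw,lean,be,along,flip=1):
    "lean>0: top to local +x. returns TCP pos, rpy; grasp 'along' above foot"
    a=np.radians(yaw);px=np.array([np.cos(a),np.sin(a),0]);py=np.array([-np.sin(a),np.cos(a),0]);t=np.radians(lean);b=np.radians(be)
    pz=np.sin(t)*px+np.cos(t)*up;nx=np.cos(t)*px-np.sin(t)*up
    z=-pz*np.cos(b)+flip*py*np.sin(b);y=-flip*nx;x=np.cross(y,z)
    return np.array(foot)+pz*along-z*.159,Ro.from_matrix(np.c_[x,y,z]).as_euler("xyz",degrees=True)
E
python3 - <<'E'
from poses import *;from h import go
np.set_printoptions(suppress=True,precision=3)
pz=np.array([-np.sin(np.radians(35))*.98,-np.sin(np.radians(35))*.199,np.cos(np.radians(35))])
foot=np.array([.469,.214,.161])-.14*pz
x0=[20,0,-32,-55,-31,45]
for b in(0,.05,.09):
  P=pose(foot+b*pz,11.5,-35,30,.127);print("press",b,*P,*ik(*P,x0))
for k in(1,-1):
  for b in(0,.05,.12):
    P=pose(np.array([.473,-.283,.021+b]),-.8,22,30,.127,k);print("rack",k,b,*P,*min((ik(*P,s) for s in(x0,J[2],J[4],J[5])),key=lambda q:q[1]))
# transit leans
for l,y,xx in((-35,.12,.5),(-20,.05,.5),(0,-.05,.5),(22,-.28,.47)):
    P=pose([xx,y,.2],6,l,30,.127);print("tr",l,*P,*ik(*P,x0))
P=pose(foot+.05*pz,11.5,-35,30,.127);go(*P)
A=Ro.from_euler("xyz",[180,0,-78.5],degrees=True);print("A->B turn units",np.degrees((A.inv()*Ro.from_euler("xyz",P[1],degrees=True)).as_rotvec())/6)
E
```

```text
press 0 [0.415 0.122 0.263] [-141.043   24.178  -60.177] [ 18.3   2.8 -31.4 -57.8 -31.1  47.4] 0.0
press 0.05 [0.387 0.116 0.304] [-141.043   24.178  -60.177] [ 23.6  -4.9 -34.  -49.2 -30.5  34.2] 0.0
press 0.09 [0.364 0.112 0.337] [-141.043   24.178  -60.177] [ 29.2 -11.4 -36.5 -40.8 -29.9  21.5] 0.0
rack 1 0 [ 0.571 -0.364  0.266] [ 154.99    27.619 -103.004] [-23.   37.7  13.8 -20.1 -97.   19.3] 0.0
rack 1 0.05 [ 0.571 -0.364  0.316] [ 154.99    27.619 -103.004] [ -23.    35.4   16.5  -20.3 -101.8   17.5] 0.0
rack 1 0.12 [ 0.571 -0.364  0.386] [ 154.99    27.619 -103.004] [ -23.1   32.7   21.3  -21.  -108.8   14.9] 0.0
rack -1 0 [ 0.573 -0.205  0.266] [-154.99    27.619  101.404] [  5.4  26.5 -26.3  30.5 -65.7 159.9] 0.0
rack -1 0.05 [ 0.573 -0.205  0.316] [-154.99    27.619  101.404] [  5.6  23.5 -23.2  29.2 -71.  163. ] 0.0
rack -1 0.12 [ 0.573 -0.205  0.386] [-154.99    27.619  101.404] [  5.7  20.  -18.3  28.  -78.4 167.1] 0.0
tr -35 [0.357 0.025 0.417] [-141.043   24.178  -65.677] [ 16.1 -18.7 -31.3 -35.6 -44.1  18.1] 0.0
tr -20 [ 0.418 -0.039  0.449] [-157.204   28.024  -72.83 ] [  2.2  -7.1 -16.8 -34.4 -66.7  19.3] 0.0
tr 0 [ 0.508 -0.129  0.465] [180.  30. -84.] [ -6.6   9.1   1.3 -29.2 -89.5  14.7] 0.0
tr 22 [ 0.577 -0.349  0.445] [154.99   27.619 -96.204] [ -20.8   31.1   25.6  -19.5 -115.8   17.3] 0.0
t 18.77 pos [0.36 0.2  0.39] rpy [-147.95   -0.26  -78.72] F [0.19 0.57 0.05] op 0.0569 0.0 J [ 58.84 -13.53 -58.24  48.19 -31.93 -86.26]
turn [ 0.48 -5.05 -0.14] shift now [3.51 1.61 3.05] after [4.53 1.77 0.78]
A->B turn units [ 5.7  -4.84 -1.53]
```

The fitted kinematic model (residual ≤2 mm) shows a straight 35° pinch is out of reach. Tilting the tool a further 30° within the panel plane, coming in from the right, reaches both the press and the rack. First I'll go back to vertical.

```bash
python3 -m handwheel '[[0.3,0.7,0,0,-1,0,0],[0.3,0.7,0,0,-1,0,0],[0.3,0.7,0,0,-1,0,0],[0.3,0.7,0,0,-1,0,0],[0.3,0.7,0,0,-1,0,0]]' |head -3
python3 -m handwheel '[[0.3,0,0,0,-0.35,0,0],[0.3,0,0,0,0,-1,0],[0.3,0,0,0,0,-1,0],[0.3,0,0,0,0,-1,0],[0.3,0,0,0,0,-1,0]]' |head -3
python3 - <<'E'
from poses import *;from h import go
np.set_printoptions(suppress=True,precision=3)
pz=np.array([-np.sin(np.radians(35))*.98,-np.sin(np.radians(35))*.199,np.cos(np.radians(35))])
foot=np.array([.469,.214,.161])-.14*pz
go(*pose(foot+.05*pz,11.5,-35,30,.127))
E
```

```text
clock: 19.4
tool_pos: [0.3803, 0.1153, 0.3899]
orientation: [-178.2, -0.2, -78.8]
clock: 20.02
tool_pos: [0.3801, 0.116, 0.3899]
orientation: [180.0, 23.9, -78.8]
t 20.02 pos [0.38 0.12 0.39] rpy [179.96  23.89 -78.79] F [ 0.84 -0.24 -0.71] op 0.0569 0.0 J [ 31.24  -5.31 -24.03 -24.86 -64.9  -10.61]
turn [ 5.19 -1.   -2.69] shift now [ 1.43 -0.26  3.12] after [1.52 1.76 2.54]
```

```bash
python3 -m handwheel '[[0.3,0,0,0,0.87,-0.17,-0.45],[0.3,0,0,0,0.87,-0.17,-0.45],[0.3,0,0,0,0.87,-0.17,-0.45],[0.3,0,0,0,0.87,-0.17,-0.45],[0.3,0,0,0,0.87,-0.17,-0.45]]' |head -3
python3 -m handwheel '[[0.3,0,0,0,0.84,-0.15,-0.44],[0.3,0.75,0.85,0,0,0,0],[0.3,0.75,0.85,0.5,0,0,0],[0.3,0,0,0.8,0,0,0],[0.3,0,0,0.6,0,0,0]]' |head -3
python3 - <<'E'
from poses import *;from h import *
np.set_printoptions(suppress=True,precision=3)
pz=np.array([-np.sin(np.radians(35))*.98,-np.sin(np.radians(35))*.199,np.cos(np.radians(35))])
foot=np.array([.469,.214,.161])-.14*pz
go(*pose(foot+.0*pz,11.5,-35,30,.127))
s=snapshot("side");q=snapshot("top");
c=s["color"][140:200,200:272,::-1];d=q["color"][185:245,165:237,::-1]
cv2.imwrite("pics/pb.png",np.hstack([cv2.resize(k,(400,333),interpolation=cv2.INTER_CUBIC) for k in(c,d)]))
E
```

```text
clock: 20.65
tool_pos: [0.38, 0.1157, 0.3898]
orientation: [-147.2, 24.8, -63.1]
clock: 21.28
tool_pos: [0.3817, 0.107, 0.3159]
orientation: [-141.2, 24.0, -60.3]
t 21.27 pos [0.38 0.11 0.32] rpy [-141.16   24.01  -60.3 ] F [-0.23 -0.23  0.44] op 0.0568 0.0 J [ 23.67  -6.9  -34.39 -46.73 -31.55  31.44]
turn [ 0.01 -0.03  0.  ] shift now [0.98 0.05 2.36] after [0.99 0.05 2.36]
```

View pics/pb.png

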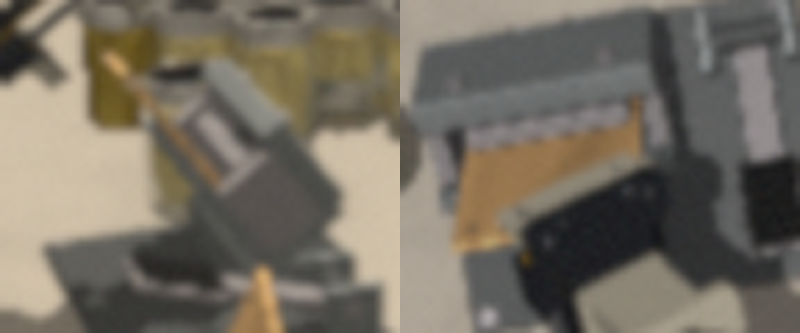

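The side crop shows the panel's right edge, with its top corner at about (108,55). In the top crop the fingers come in from the right. I'll check that corner by triangulation.

```bash
python3 - <<'E'
from h import *
np.set_printoptions(suppress=True,precision=4)
q=snapshot("side");s=snapshot("top");T=lambda x,y:(135+(x+.5)/3.3333-.5,170+(y+.5)/3.33-.5)
for w in((108,55),(104,52),(113,58)):
    print(tri(s,T(245,183),q,(200+(w[0]+.5)/5.556-.5,140+(w[1]+.5)/5.55-.5)))
# right edge line in side view: expected pixels
a=np.radians(11.5);t=np.radians(35);px=np.array([np.cos(a),np.sin(a),0]);py=np.array([-np.sin(a),np.cos(a),0]);pz=-np.sin(t)*px+np.array([0,0,np.cos(t)])
for u in(0,.03,.06):
    print(u,(proj(q,np.array([.469,.214,.161])-.055*py-u*pz)-[200,140])*5.55)
for n,cam,col in(("L",s,None),):
    print((proj(s,np.array([.469,.214,.161])+.055*py)-[165,185])*5.55)
E
```

```text
(array([0.4667, 0.1565, 0.1979]), np.float64(0.02061620700471654))
(array([0.4654, 0.1562, 0.2002]), np.float64(0.023060078351774677))
(array([0.4682, 0.1568, 0.1955]), np.float64(0.017521146435873478))
0 [144.4718 102.0467]
0.03 [171.3708 133.5467]
0.06 [197.7322 164.4159]
[ 54.4443 249.9029]
```

The left corner matches its prediction of (54,250) in the top view, and the right edge lies within about 1 px. I'll advance and pinch.

```bash
python3 -m handwheel '[[0.3,1,0.05,0,0,0,0],[0.3,0,0,0.8,0,0,0],[0.3,0,0,0.8,0,0,0],[0.3,0,0,0.5,0,0,0],[0.3,0,0,0.26,0,0,0]]'
python3 -m handwheel '[[-1,0,0,0,0,0,0],[-1,0,0,0,0,0,0],[-1,0,0,0,0,0,0],[-1,0,0,0,0,0,0],[-1,0,0,0,0,0,0]]'
```

```text
clock: 22.1
tool_pos: [0.415, 0.122, 0.264]
orientation: [-141.1, 24.0, -60.1]
force: [-0.2, -0.6, -0.3]
opening: 0.0566
gripper_force: 0.0
clock: 22.72
tool_pos: [0.4149, 0.1216, 0.2642]
orientation: [-141.1, 24.0, -60.2]
force: [0.9, 0.8, 0.5]
opening: 0.0124
gripper_force: 0.0
```

```bash
python3 -m handwheel '[[-1,0,0,0,0,0,0],[-1,0,0,0,0,0,0],[-1,-0.1,0,-0.17,0,0,0],[-1,-0.2,0,-0.35,0,0,0],[-1,-0.3,0,-0.52,0,0,0]]'
python3 -m handwheel '[[-1,-0.3,0,-0.52,0,0,0],[-1,-0.4,0,-0.69,0,0,0],[-1,-0.4,0,-0.69,0,0,0]]'
```

```text
clock: 23.35
tool_pos: [0.3984, 0.1181, 0.2891]
orientation: [-141.1, 24.0, -60.2]
force: [2.1, 1.3, -0.1]
opening: 0.0055
gripper_force: 30.0
clock: 23.72
tool_pos: [0.3665, 0.1118, 0.334]
orientation: [-141.1, 24.0, -60.2]
force: [-0.6, 0.2, -1.7]
opening: 0.0057
gripper_force: 30.0
```

Gripped with 5.6 mm opening and drawn out 85 mm without resistance. I'll clear fully, then look and take waypoints.

```bash
python3 -m handwheel '[[-1,-0.4,0,-0.69,0,0,0],[-1,-0.2,0,-0.35,0,0,0],[-1,0,0,0,0,0,0]]' |head -4
python3 - <<'E'
from poses import *;from h import *
np.set_printoptions(suppress=True,precision=3)
go(*pose([.5,.12,.2],11.5,-35,30,.127))
P=pose([.5,.05,.2],6,-20,30,.127);go(*P)
s=snapshot("side");q=snapshot("top");
c=s["color"][110:210,180:300,::-1];d=q["color"][175:275,155:275,::-1]
cv2.imwrite("pics/pc.png",np.hstack([cv2.resize(k,(400,333),interpolation=cv2.INTER_CUBIC) for k in(c,d)]))
E
```

```text
clock: 24.1
tool_pos: [0.3491, 0.1087, 0.3583]
orientation: [-141.1, 24.0, -60.1]
force: [-0.0, 0.6, -1.0]
t 24.1 pos [0.35 0.11 0.36] rpy [-141.05   24.    -60.06] F [-0.01  0.62 -0.98] op 0.0058 29.999476969242096 J [ 34.12 -16.12 -38.75 -33.61 -29.15  11.25]
turn [ 0.01 -0.01  0.03] shift now [ 2.44 -1.28 -3.66] after [ 2.43 -1.29 -3.66]
t 24.1 pos [0.35 0.11 0.36] rpy [-141.05   24.    -60.06] F [-0.01  0.62 -0.98] op 0.0058 29.999476969242096 J [ 34.12 -16.12 -38.75 -33.61 -29.15  11.25]
turn [-1.75  0.41  1.99] shift now [ 4.45 -3.31 -4.96] after [ 3.99 -3.25 -5.38]
```

View pics/pc.png

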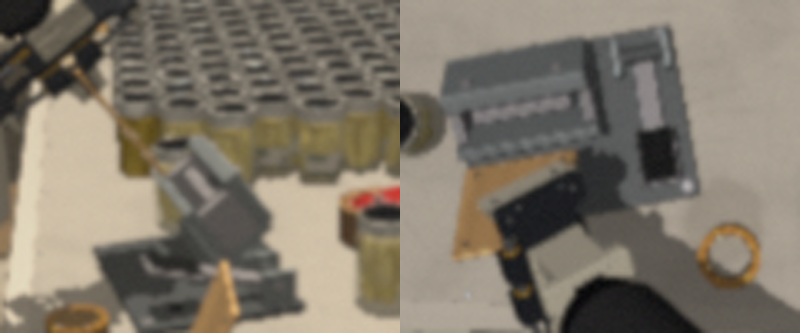

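The panel is clear of the throat, its foot just above the walls. I'll carry it up and across with intermediate leans.

```bash
python3 -m handwheel '[[-1,0.49,-0.26,-0.73,0,0,0],[-1,0.49,-0.26,-0.73,0,0,0],[-1,0.49,-0.26,-0.73,0,0,0],[-1,0.49,-0.26,-0.73,0,0,0],[-1,0.49,-0.26,-0.73,0,0,0]]' |head -3
python3 -m handwheel '[[-1,0.9,-0.9,-0.7,0,0,0],[-1,0.9,-0.9,-0.7,0,0,0],[-1,0,0,0,-0.9,0.2,1],[-1,0,0,0,-0.9,0.2,1],[-1,0,0,0,0,0,0]]' |head -3
python3 - <<'E'
from poses import *;from h import *
go(*pose([.5,-.05,.2],2,0,30,.127))
E
```

```text
clock: 24.82
tool_pos: [0.3692, 0.0111, 0.4164]
orientation: [-141.2, 24.1, -60.2]
clock: 25.45
tool_pos: [0.4125, -0.0367, 0.4481]
orientation: [-157.7, 28.1, -73.0]
t 25.45 pos [ 0.41 -0.04  0.45] rpy [-157.68   28.1   -73.01] F [-0.78  0.36 -0.32] op 0.0057 29.999257028102875 J [  2.62  -7.69 -17.33 -34.15 -66.89  18.69]
turn [-2.49  0.11  2.21] shift now [ 3.75 -3.24 -1.65] after [ 2.99 -3.48 -2.49]
```

```bash
python3 -m handwheel '[[-1,0.94,-0.8,-0.41,0,0,0],[-1,0.94,-0.8,-0.41,0,0,0],[-1,0.94,-0.8,-0.41,0,0,0],[-1,0.94,-0.8,-0.41,0,0,0],[-1,0,0,0,-0.83,0.04,0.74]]' |head -3
python3 -m handwheel '[[-1,0,0,0,-0.83,0.04,0.74],[-1,0,0,0,-0.83,0.04,0.74],[-1,0,0,0,0,0,0]]' |head -3
python3 - <<'E'
from poses import *;from h import *
go(*pose([.474,-.283,.17],-.8,21,30,.127))
E
```

```text
clock: 26.08
tool_pos: [0.5023, -0.1315, 0.4644]
orientation: [-164.8, 29.3, -77.9]
clock: 26.45
tool_pos: [0.5019, -0.1297, 0.464]
orientation: [-179.8, 30.1, -87.9]
t 26.45 pos [ 0.5  -0.13  0.46] rpy [-179.83   30.08  -87.91] F [ 0.88  1.05 -1.79] op 0.0058 29.997463524341583 J [ -7.     7.92   0.06 -29.72 -87.55  11.78]
turn [-2.82 -0.07  2.16] shift now [ 9.12 -2.3  -3.11] after [ 8.46 -3.25 -4.  ]
```

```bash
python3 -m handwheel '[[-1,1,-0.25,-0.34,0,0,0],[-1,1,-0.25,-0.34,0,0,0],[-1,1,-0.25,-0.34,0,0,0],[-1,1,-0.25,-0.34,0,0,0],[-1,1,-0.25,-0.34,0,0,0]]' |head -3
python3 -m handwheel '[[-1,1,-0.25,-0.34,0,0,0],[-1,1,-0.25,-0.34,0,0,0],[-1,1,-0.25,-0.34,0,0,0],[-1,1,-0.25,-0.34,0,0,0],[-1,0,0,0,-0.94,-0.02,0.72]]' |head -3
python3 -m handwheel '[[-1,0,0,0,-0.94,-0.02,0.72],[-1,0,0,0,-0.94,-0.02,0.72],[-1,0,0,0,0,0,0]]' |head -3
python3 - <<'E'
from poses import *;from h import *
q=snapshot("top");s=snapshot("side")
go(*pose([.474,-.283,.05],-.8,21,30,.127))
cv2.imwrite("pics/side_r.png",s["color"][:,:,::-1])
c=s["color"][170:290,190:334,::-1];d=q["color"][175:275,265:385,::-1]
cv2.imwrite("pics/pd.png",np.hstack([cv2.resize(k,(400,333),interpolation=cv2.INTER_CUBIC) for k in(c,d)]))
E
```

```text
clock: 27.08
tool_pos: [0.5368, -0.2593, 0.4395]
orientation: [-179.6, 30.0, -87.9]
clock: 27.7
tool_pos: [0.5647, -0.3637, 0.4184]
orientation: [171.9, 29.8, -93.2]
clock: 28.08
tool_pos: [0.5659, -0.3613, 0.4173]
orientation: [156.0, 27.7, -102.6]
t 28.18 pos [ 0.57 -0.36  0.42] rpy [ 156.26   27.7  -102.46] F [ 0.78  0.19 -0.85] op 0.0056 29.995359778404236 J [ -23.17   30.76   22.69  -21.56 -110.86   14.13]
turn [-0.03 -0.02 -0.  ] shift now [ 2.33 -1.82  3.87] after [ 2.34 -1.83  3.86]
```

View pics/pd.png

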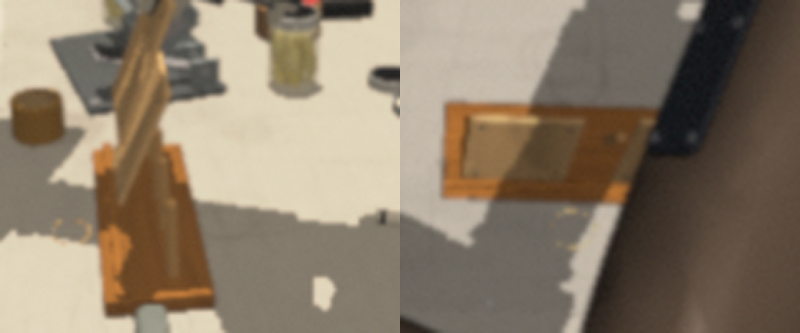

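The picture shows the held panel above the rack's right place at the right lean, with the stapler standing on the table in front. I've now used all ten views, so from here I work by numbers and contact. I'll set the lean to 18° for dowel clearance and lower.

```bash
python3 - <<'E'
from poses import *;from h import *
go(*pose([.477,-.283,.1],-.8,18,30,.127))
P=pose([.477,-.283,.1],-.8,18,30,.127);R=Ro.from_euler("xyz",P[1],degrees=True);np.set_printoptions(precision=3,suppress=True)
print("down 25mm",R.inv().apply([0,0,-1]),"-x",R.inv().apply([-1,0,0]),ik(*pose([.477,-.283,.021],-.8,18,30,.127),[-23,30,22,-21,-110,14]))
E
```

```text
t 28.18 pos [ 0.57 -0.36  0.42] rpy [ 156.26   27.7  -102.46] F [ 0.78  0.19 -0.85] op 0.0056 29.995359778404236 J [ -23.17   30.76   22.69  -21.56 -110.86   14.13]
turn [ 0.41 -0.02 -0.25] shift now [ 1.39 -0.67  2.22] after [ 1.41 -0.54  2.24]
down 25mm [ 0.476 -0.309  0.824] -x [0.167 0.951 0.261] (array([-23.8,  35.5,  11.5, -20.9, -93.9,  21.9]), 0.0)
```

```bash
python3 -m handwheel '[[-1,0.7,-0.3,1,0.41,-0.02,-0.25],[-1,0.7,-0.24,1,0,0,0],[-1,0,0,0.24,0,0,0],[-1,0.38,-0.25,0.66,0,0,0],[-1,0.38,-0.25,0.66,0,0,0]]' |head -4
python3 -m handwheel '[[-1,0.28,-0.18,0.5,0,0,0],[-1,0,0,0,0,0,0]]' |head -4
python3 - <<'E'
from poses import *;from h import *
go(*pose([.477,-.283,.03],-.8,18,30,.127))
E
```

```text
clock: 28.8
tool_pos: [0.5559, -0.3632, 0.3124]
orientation: [159.4, 28.3, -101.0]
force: [-0.4, -0.6, -1.7]
clock: 29.05
tool_pos: [0.5553, -0.3628, 0.2956]
orientation: [159.0, 28.4, -101.2]
force: [0.9, -0.5, -0.1]
t 29.05 pos [ 0.56 -0.36  0.3 ] rpy [ 159.05   28.37 -101.16] F [ 0.87 -0.51 -0.12] op 0.0058 29.99551087617874 J [-23.77  34.27  12.42 -20.91 -96.2   20.93]
turn [ 0.05  0.01 -0.03] shift now [ 0.28 -0.27  0.41] after [ 0.28 -0.26  0.41]
```

```bash
python3 -m handwheel '[[-1,0.28,-0.26,0.41,0,0,0],[-1,0,0,0,0,0,0]]'
python3 -m handwheel '[[-1,0.06,-0.04,0.1,0,0,0],[-1,0.06,-0.04,0.1,0,0,0],[-1,0,0,0,0,0,0]]' |head -4
```

```text
clock: 29.3
tool_pos: [0.5578, -0.3639, 0.2826]
orientation: [159.1, 28.3, -101.1]
force: [0.2, -0.3, -1.4]
opening: 0.0059
gripper_force: 30.0
clock: 29.68
tool_pos: [0.5578, -0.3641, 0.2774]
orientation: [159.2, 28.3, -101.1]
force: [0.6, 0.6, -1.5]
```

```bash
cat > foot.py <<'E'
from h import *
def foot():
    o=get_obs();M=Ro.from_euler("xyz",o["orientation"],degrees=True).as_matrix();b=np.radians(30)
    pz=-np.cos(b)*M[:,2]-np.sin(b)*M[:,0]
    np.set_printoptions(precision=4,suppress=True)
    print("foot",o["tool_pos"]+.159*M[:,2]-.127*pz,"lean",np.degrees(np.arcsin(pz[0])),"pz",pz,"normal",-M[:,1],"F",o["force"],"t",o["clock"])
foot()
E
python3 foot.py
python3 -m handwheel '[[-1,0.05,-0.03,0.08,0,0,0],[-1,0,0,0,0,0,0]]' |sed -n '2p;4p'
python3 foot.py
```

```text
foot [ 0.4763 -0.2836  0.0259] lean 18.195392560485796 pz [ 0.3123 -0.004   0.95  ] normal [ 0.9499 -0.0145 -0.3123] F [ 0.585   0.561  -1.4528] t 29.675
tool_pos: [0.5578, -0.3642, 0.2749]
force: [0.9, -0.9, -1.1]
foot [ 0.4763 -0.2836  0.0234] lean 18.19878624986297 pz [ 0.3123 -0.0041  0.95  ] normal [ 0.9499 -0.0145 -0.3123] F [ 0.8585 -0.855  -1.0592] t 29.925
```

```bash
python3 -m handwheel '[[-1,0.04,-0.024,0.066,0,0,0],[-1,0,0,0,0,0,0]]' |sed -n '2p;4p'
python3 -m handwheel '[[-1,0.04,-0.024,0.066,0,0,0],[-1,0,0,0,0,0,0]]' |sed -n '2p;4p'
python3 foot.py
```

```text
tool_pos: [0.5579, -0.3643, 0.2736]
force: [0.6, 1.1, 3.6]
tool_pos: [0.5581, -0.3642, 0.2734]
force: [2.0, 1.3, 13.7]
foot [ 0.477  -0.2839  0.0217] lean 18.09109586603048 pz [ 0.3105 -0.0031  0.9506] normal [ 0.9505 -0.0135 -0.3105] F [ 1.9934  1.3093 13.703 ] t 30.425
```

The foot touched the base at nominal z=.0217, where expected. I'll ease up slightly and slide forward to the lip.

```bash
python3 -m handwheel '[[-1,-0.038,0.025,-0.066,0,0,0],[-1,0.013,0.076,0.021,0,0,0],[-1,0,0,0,0,0,0]]' |sed -n '2p;4p'
python3 -m handwheel '[[-1,0.01,0.06,0.016,0,0,0],[-1,0,0,0,0,0,0]]' |sed -n '2p;4p'
python3 -m handwheel '[[-1,0.01,0.06,0.016,0,0,0],[-1,0,0,0,0,0,0]]' |sed -n '2p;4p'
python3 foot.py
```

```text
tool_pos: [0.5559, -0.3643, 0.2736]
force: [2.4, 1.0, 5.6]
tool_pos: [0.5544, -0.3643, 0.2737]
force: [3.2, 0.3, 5.9]
tool_pos: [0.5533, -0.3643, 0.2739]
force: [4.5, 0.7, 6.5]
foot [ 0.4726 -0.2839  0.0221] lean 18.021518648939097 pz [ 0.3094 -0.0032  0.9509] normal [ 0.9508 -0.0147 -0.3094] F [4.5007 0.7113 6.4807] t 31.3
```

```bash
python3 -m handwheel '[[-1,0.01,0.05,0.013,0,0,0],[-1,0,0,0,0,0,0]]' |sed -n '2p;4p'
python3 foot.py
python3 - <<'E'
from poses import *;from h import *
import foot as f
for l in(20.5,23):
    go(*pose([.4725,-.284,.0225],-.8,l,30,.127))
E
```

```text
tool_pos: [0.5525, -0.3642, 0.2741]
force: [5.8, 1.6, 6.9]
foot [ 0.4722 -0.2839  0.0222] lean 17.936152575375935 pz [ 0.308  -0.003   0.9514] normal [ 0.9513 -0.0149 -0.308 ] F [5.757  1.6272 6.8512] t 31.55
foot [ 0.4722 -0.2839  0.0222] lean 17.936152575375935 pz [ 0.308  -0.003   0.9514] normal [ 0.9513 -0.0149 -0.308 ] F [5.757  1.6272 6.8512] t 31.55
t 31.55 pos [ 0.55 -0.36  0.27] rpy [ 159.53   28.31 -100.94] F [5.76 1.63 6.85] op 0.0058 29.99923199415207 J [-23.95  35.09  10.91 -20.78 -93.69  22.08]
turn [-0.38 -0.01  0.2 ] shift now [ 0.01 -0.49 -0.01] after [ 0.   -0.49 -0.03]
t 31.55 pos [ 0.55 -0.36  0.27] rpy [ 159.53   28.31 -100.94] F [5.76 1.63 6.85] op 0.0058 29.99923199415207 J [-23.95  35.09  10.91 -20.78 -93.69  22.08]
turn [-0.74 -0.01  0.41] shift now [ 0.03 -0.95  0.02] after [-0.01 -0.95 -0.06]
```

The foot has stalled against the lip at x≈.472. I'll tip it back toward the dowels about the foot.

```bash
python3 -m handwheel '[[-1,0,-0.24,-0.01,-0.19,0,0.1],[-1,0,-0.24,-0.01,-0.19,0,0.1],[-1,0,0,0,0,0,0]]' |sed -n '2p;4p'
python3 -m handwheel '[[-1,0,-0.24,-0.01,-0.19,0,0.1],[-1,0,0,0,0,0,0]]' |sed -n '2p;4p'
python3 foot.py
```

```text
tool_pos: [0.5645, -0.3645, 0.2701]
force: [6.2, 1.6, 8.5]
tool_pos: [0.5701, -0.3647, 0.2679]
force: [7.0, 2.3, 7.1]
foot [ 0.4721 -0.2841  0.0224] lean 21.946073330899 pz [ 0.3737 -0.0042  0.9275] normal [ 0.9275 -0.0115 -0.3738] F [7.0301 2.3425 7.0785] t 32.175
```

```bash
python3 -m handwheel '[[-1,0,-0.12,0,-0.1,0,0.05],[-1,0,0,0,0,0,0]]' |sed -n '2p;4p'
python3 foot.py
```

```text
tool_pos: [0.5728, -0.3647, 0.2669]
force: [7.6, 2.1, 6.9]
foot [ 0.472  -0.2841  0.0225] lean 22.592062123328056 pz [ 0.3842 -0.0043  0.9233] normal [ 0.9232 -0.0109 -0.3842] F [7.6212 2.0595 6.8714] t 32.425
```

```bash
python3 -m handwheel '[[-1,0,-0.1,0,-0.09,0,0.04],[-1,0,0,0,0,0,0]]' |sed -n '2p;4p'
python3 foot.py
python3 - <<'E'
from h import *
o=get_obs();M=Ro.from_euler("xyz",o["orientation"],degrees=True).as_matrix();b=np.radians(30)
pz=-np.cos(b)*M[:,2]-np.sin(b)*M[:,0];py=np.cross(pz,-M[:,1]);ft=o["tool_pos"]+.159*M[:,2]-.127*pz
for n in("top","side"):
  s=snapshot(n);sat=cv2.cvtColor(s["color"],cv2.COLOR_RGB2HSV)[:,:,1].astype(np.float32)
  for al in(.03,.06,.09,.12):
    sg=1 if n=="top" else -1
    ys=np.arange(.03,.085,.005)*sg;uv=np.array([proj(s,ft+al*pz+y*py-.003*M[:,1]*(-1 if n=="top" else 1)) for y in ys],np.float32)
    print(n,al,"y from",round(ys[0],3),cv2.remap(sat,uv[None,:,0],uv[None,:,1],cv2.INTER_LINEAR)[0].astype(int))
E
```

```text
tool_pos: [0.5751, -0.3647, 0.2659]
force: [8.0, 2.0, 7.0]
foot [ 0.4719 -0.2841  0.0226] lean 23.158675070657154 pz [ 0.3933 -0.0043  0.9194] normal [ 0.9194 -0.0099 -0.3933] F [7.9839 1.9984 6.9552] t 32.675
top 0.03 y from 0.03 [ 86  88  94 110 120 120 135 162 175 182 176 153]
top 0.06 y from 0.03 [ 86  76  84 108 120 122 137 170 176 177 176 156]
top 0.09 y from 0.03 [ 85  89  92 111 117 121 137 173 176 171 171 154]
top 0.12 y from 0.03 [ 83  72  76  99 120 121 134 168 181 178 178 153]
side 0.03 y from -0.03 [121 123 129 136 143 154 158 165 165 161 164 165]
side 0.06 y from -0.03 [121 124 128 135 145 155 158 163 159 161 164 165]
side 0.09 y from -0.03 [120 124 125 126 125 128 134 135 135 135 137 138]
side 0.12 y from -0.03 [122 129 140 153 163 164 164 165 167 163 168 165]
```

Along-panel profiles put the panel's edges at about +61 and −48 mm from nominal, so it sits about 5 mm too far left. I'll ease up, slide right 5 mm and set it down again.

```bash
python3 -m handwheel '[[-1,-0.04,-0.03,-0.08,0,0,0],[-1,0.1,0,-0.06,0,0,0],[-1,0.08,0,-0.04,0,0,0],[-1,0,0,0,0,0,0]]' |sed -n '2p;4p'
python3 foot.py
python3 -m handwheel '[[-1,0.03,0.03,0.055,0,0,0],[-1,0,0,0,0,0,0]]' |sed -n '2p;4p'
python3 foot.py
```

```text
tool_pos: [0.5753, -0.3702, 0.2664]
force: [5.0, 1.7, -2.0]
foot [ 0.4714 -0.2891  0.0235] lean 23.311407147026564 pz [ 0.3957 -0.0061  0.9183] normal [ 0.9183 -0.0098 -0.3958] F [ 4.96   1.717 -2.003] t 33.275
tool_pos: [0.5745, -0.3701, 0.2664]
force: [7.6, 1.6, 4.1]
foot [ 0.4712 -0.2892  0.0232] lean 23.189442680090004 pz [ 0.3938 -0.0053  0.9192] normal [ 0.9191 -0.0098 -0.3938] F [7.566  1.5794 4.1096] t 33.525
```

```bash
python3 -m handwheel '[[-0.7,0,0,0,0,0,0],[-0.4,0,0,0,0,0,0],[0,0,0,0,0,0,0],[0,0,0,0,0,0,0],[0,0,0,0,0,0,0]]'
python3 -m handwheel '[[0,0,0,-0.3,0,0,0],[0,0,0,-0.8,0,0,0],[0,0,0,-1,0,0,0],[0,0,0,-1,0,0,0],[0,0,0,-1,0,0,0]]'
python3 -m handwheel '[[0,1,0,-1,0,0,0],[0,1,0,-1,0,0,0],[0,1,0,-1,0,0,0],[0,1,0,-1,0,0,0],[0,1,0,-1,0,0,0]]' |sed -n '2p;4p'
python3 - <<'E'
from h import *
T=snapshot("top");Q=snapshot("side");cv2.imwrite("pics/topF.png",T["color"][:,:,::-1]);cv2.imwrite("pics/sideF.png",Q["color"][:,:,::-1])
for n,s in(("top",T),("side",Q)):
  sat=cv2.cvtColor(s["color"],cv2.COLOR_RGB2HSV)[:,:,1].astype(np.float32);g=cv2.cvtColor(s["color"],cv2.COLOR_RGB2GRAY).astype(np.float32)
  t=np.radians(23.5);nrm=np.array([np.cos(t),0,-np.sin(t)])
  for al in(.04,.08,.12):
    pt=lambda y0,y:np.array([.473+al*np.sin(t),y0,.021+al*np.cos(t)])-.003*nrm+np.array([.0139*y,y,0])
    for nm,y0 in(("new",-.283),("stored",-.1435)):
      ys=np.arange(-.085,.086,.005);uv=np.array([proj(s,pt(y0,y)) for y in ys],np.float32)
      print(n,nm,al,cv2.remap(sat,uv[None,:,0],uv[None,:,1],1)[0].astype(int))
E
```

```text
clock: 34.15
tool_pos: [0.5736, -0.3703, 0.266]
orientation: [153.5, 27.4, -103.5]
force: [-0.8, 0.9, 0.3]
opening: 0.0425
gripper_force: 0.0
clock: 34.78
tool_pos: [0.6085, -0.4226, 0.3488]
orientation: [153.6, 27.4, -103.5]
force: [0.5, -0.5, -0.5]
opening: 0.0439
gripper_force: 0.0
tool_pos: [0.6242, -0.594, 0.3906]
force: [1.0, -0.8, 0.8]
top new 0.04 [85 87 83 83 85 81 81 80 78 77 78 76 74 73 72 70 70 69 69 69 70 71 73 73
 76 80 83 83 83 84 83 86 85 86 85]
top stored 0.04 [ 84  86  84  89  84  85  83  84  87  87  86  79  51  25  63 105 122 120
 118 120 121 117 120 125 119 123 120 122 137 171 180 171 108  44  34]
top new 0.08 [86 84 85 84 87 85 84 83 84 86 83 81 84 80 80 78 75 76 74 71 70 71 70 69
 68 71 71 72 75 75 79 79 81 84 82]
top stored 0.08 [ 76  74  78  80  80  83  85  83  88  81  62  22  68 117 122 123 123 121
 123 124 121 120 122 117 121 122 122 122 138 174 178 178 148  63  34]
top new 0.12 [39 69 81 87 81 86 86 86 85 81 85 88 86 83 85 84 82 77 84 79 80 80 78 76
 74 73 72 71 68 68 68 70 74 78 85]
top stored 0.12 [ 68  68  69  70  72  80  85  80  75  38  26  76 110 121 1
[... 335 characters left out ...]
0 119 119 116 114 112 106  99  91  82  72  60  49  41  36  37  42]
side new 0.08 [160 158 147 133 125 124 121 120 120 119 118 117 117 118 117 118 121 118
 118 120 120 120 119 120 121 119 123 125 129 131 129 127 124 121 120]
side stored 0.08 [132 132 129 126 121 120 119 121 120 118 120 121 120 118 118 118 116 116
 119 121 120 121 122 122 121 116 109  99  91  84  72  55  39  26  17]
side new 0.12 [161 158 150 144 131 124 123 121 118 110 108 114 117 120 118 118 118 119
 120 121 122 124 124 122 121 120 107  87  74  67  66  69  77  91 104]
side stored 0.12 [ 67  66  73  82  92 106 115 119 120 118 116 115 115 115 117 117 117 117
 117 118 120 121 122 121 118 117 108  96  80  62  46  34  29  27  23]
```

The arm hides the new panel from the top camera, so I'll swing it aside before checking.

```bash
for i in 1 2 3; do python3 -m handwheel '[[0,0,1,0.3,0,0,0],[0,0,1,0.3,0,0,0],[0,0,1,0.3,0,0,0],[0,0,1,0.3,0,0,0],[0,0,1,0.3,0,0,0]]' |sed -n '2p;4p'; done
cat > chk.py <<'E'
from h import *
T=snapshot("top")
hsv=cv2.cvtColor(T["color"],cv2.COLOR_RGB2HSV)
s=T;sat=hsv[:,:,1].astype(np.float32);t=np.radians(23.5);nrm=np.array([np.cos(t),0,-np.sin(t)])
for al in(.02,.05,.08,.11,.135):
    for nm,y0 in(("new",-.2825),("stored",-.1425)):
      ys=np.arange(-.08,.081,.005);uv=np.array([proj(s,np.array([.473+al*np.sin(t)+.0139*(y0+y+.283),y0+y,.021+al*np.cos(t)])-.003*nrm) for y in ys],np.float32)
      print(nm,al,cv2.remap(sat,uv[None,:,0],uv[None,:,1],1)[0].astype(int))
val=hsv[:,:,2].astype(np.float32)
for nm,y0 in(("new L",-.262),("new R",-.313),("stored L",-.115),("stored R",-.172)):
    al=np.arange(-.02,.17,.006);uv=np.array([proj(s,np.array([.473+a*np.sin(t)+.0139*(y0+.283),y0,.021+a*np.cos(t)])-.003*nrm) for a in al],np.float32)
    print("along",nm,cv2.remap(sat,uv[None,:,0],uv[None,:,1],1)[0].astype(int),cv2.remap(val,uv[None,:,0],uv[None,:,1],1)[0].astype(int))
m=cv2.inRange(hsv,(0,0,70),(180,60,200))
E
python3 chk.py
```

```text
tool_pos: [0.4962, -0.5723, 0.4099]
force: [0.3, 0.1, -0.0]
tool_pos: [0.3688, -0.5522, 0.4295]
force: [-0.1, -0.3, 0.1]
tool_pos: [0.2413, -0.532, 0.4492]
force: [-0.0, 0.5, 0.3]
new 0.02 [ 34  38  86 161 177 147 128 119 121 122 123 122 124 122 123 122 122 123
 124 123 124 122 123 121 123 119 126 158 181 183 182 181 175]
stored 0.02 [181 183 182 181 175 147 125 123 122 123 124 125 123 124 124 124 124 124
 121 123 121 125 124 121 118 122 125 155 177 180 165  84  36]
new 0.05 [ 35  34  35  57 128 141 123 123 126 124 125 121 122 124 124 122 122 124
 122 121 122 124 123 124 123 123 123 148 178 178 182 180 176]
stored 0.05 [178 178 182 180 176 152 127 123 123 123 123 125 123 122 124 122 122 122
 123 122 124 122 122 123 123 123 127 149 178 185 175 107  41]
new 0.08 [ 34  32  33  33  41  85 120 123 122 122 125 126 123 123 124 123 121 123
 124 121 124 121 122 123 122 125 125 143 171 184 179 182 173]
stored 0.08 [171 184 179 182 173 145 126 122 121 122 124 123 122 124 124 122 123 121
 122 123 123 122 123 123 122 121 124 151 182 182 185 137  49]
new 0.11 [ 33  35  33  35  43  79 116 121 123 1
[... 938 characters left out ...]
35 154 173 160] [141 148 148 132 122 118 119 117 114 111 110 110 110 111 112 112 110 111
 112 113 114 114 114 115 118 126 149 165 167 160 153 151]
along stored L [177 175 169 155 141 130 126 123 122 124 124 124 122 122 121 121 123 122
 124 125 119 124 122 122 122 120 116 117 128 148 168 168] [138 141 143 133 125 121 121 122 123 123 122 122 123 123 123 124 124 124
 124 124 125 124 125 125 128 137 161 176 171 157 144 135]
along stored R [177 177 170 157 136 127 124 124 124 124 124 124 123 123 122 122 123 123
 122 122 121 122 124 122 124 124 125 129 143 163 174 163] [149 146 134 121 117 117 117 117 114 111 110 110 111 111 112 112 112 113
 114 114 116 116 115 117 116 121 135 158 159 151 146 143]
```

The new panel's edges are at ±55 mm about its place's centre, matching the stored panel's profile to about 1 mm along and across. I'll do a quick stapler check, then hand in.

```bash
python3 - <<'E'
from h import *
T=snapshot("top");c=proj(T,np.array([.486,-.46,.044]));u,v=c.astype(int);print(c)
h=cv2.cvtColor(T["color"],cv2.COLOR_RGB2HSV);np.set_printoptions(linewidth=200)
g=T["color"][v-12:v+13,u-30:u+31].astype(int);d=(g[:,:,0]-g[:,:,2]<12).astype(np.uint8)
r=cv2.minAreaRect(cv2.findNonZero(d));print(r,d.sum());print("\n".join("".join(".#"[k] for k in row) for row in d))
print(get_obs()["clock"],get_obs()["qvel"])
E
```

```text
[390.22044915 226.24642096]
((34.0, 12.0), (24.0, 52.0), 90.0) 612
................................#.#.....###..#...............
..............................#.#..#.#.##.###................
....................................#..#.#.#..#..............
...........................#..##.......##..#..##.............
........................#..#.....#..##..#...######...........
.......................#..###......#.##.#...##...............
......................#.##.#.#.#.#..###.#.###...#............
....................#.###....#..#.###.##.#...#.#.#.##........
.........####.##...##############.######.###..###.#.#........
.........#########################################...........
........###########################################.#........
........############################################..##.....
........###########################################..#..#....
........############################################....#....
........###########################################...#.#....
.........##########################################.###..##..
..........##...####################################.########.
.................###################################.#.......
...................##.#..##..#.#.########.#######.#..##......
...................#..#..#...#......##...#....##....##.#..#.#
..............#.#.#............#......#..........###.......#.
...............##..........#...........#..##.#...##.#..##....
..............#..........#.....#.......#.#.....#....#...#...#
...............#....#.#............#.#...#..#..###..#.#...###
..........#....#.....##.#...#.###.##..#.....#.....#.#...#..#.
37.475 [ 1.18925144  1.54076534  1.73834104 -1.02989986  0.16966857 -1.06278013]
```

```bash
python3 -m handwheel '[[0,0,0,0,0,0,0],[0,0,0,0,0,0,0],[0,0,0,0,0,0,0]]' | head -2; python3 -c 'from plant import *;print(close_job())'
```

```text
clock: 37.85
tool_pos: [0.2428, -0.5326, 0.4481]
the job is handed in; nothing more can be done
None
```

I marked the panel and leaned it in the rack's right place, matching the stored panel to about 1 mm in the top view. The stapler stands on the table, the roll, jars and stored panel were not touched as far as I can tell, and I handed the job in at 37.9 s (the judging result was not shown).

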